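# Slide the bike light home in its charging dock

## Task

Put the yellow bike light on charge: set it lens-first on the dock's deck between the white guide rails, then push it gently along the rails until it clicks home on the charging contacts. Leave it latched there, and leave the other things on the bench as they are.

Things in the scene. Friction and masses are not known exactly. Their poses are not given: they have to be found in the camera images.
- light: yellow bike light, 0.15 kg, 84 x 34 x 43 mm, black lens end, flat upright tail. Yellow body (34 mm wide, from 14 mm up; grip its sides) on a grey slide shoe (84 x 40 mm, 6 thick), 30 mm neck between. Stands upright on the bench, lens pointing away from the robot within 35 degrees. Origin: centre of the underside; x to the lens, z up; lens face x = +42 mm, tail face x = -42 mm
- dock: black charging dock fixed to the bench, 255 x 122 mm, flat deck 12 mm above the bench, from x = -130 to +125 mm. Origin under it at bench height; x is the push-in direction, y = 0 the centreline of the white guide rails (11 mm high). The grey contact block at the far end is clamped at a varying setting: its stop face is anywhere from x = 55 to 89 mm, the latched light's origin 44 mm short of it
- dock_mouth (a point): centre of the open mouth of the guide rails, on the deck (dock x = -115 mm), axes as the dock; the rails are 87 mm apart here and close evenly towards the throat
- dock_throat (a point): centre of the throat, on the deck (dock x = -15 mm): rails 43 mm apart from here on. From 10 mm further in, lips 7.5 mm above the deck overhang the shoe, so the light can only be slid in flat along the deck; its yellow body rides above rails and lips, which end 12 mm above the deck
- contacts (a joint): sprung brass charging contacts in the block, m: 0 = fully out; 0.004 when the catch clicks, 0.006 at the hard stop (1 N at first touch, 4.5 N there). Sliding in takes 5 to 12 N on the tail, pushed low near the deck (more if pushed high); then the block stops it hard. Driving it into rails, catch or block with more than 30 N breaks them: about 14 N is plenty
- catch (a joint): sprung steel catch in the deck before the block, m: 0 = up; pressed down 0.003 while the shoe runs over it; up again when it clicks into the notch under the shoe, 2 mm before the hard stop, and then the light cannot slide back
- headlamp: grey plastic headlamp, about 50 x 70 x 42 mm, loose, to be left alone; origin at the centre of its underside
- polish_tin: red round shoe polish tin, 78 mm across, 26 mm high, loose, to be left alone; origin at the centre of its underside
- dog_bowl: stainless dog bowl, 180 mm across, 55 mm high, loose, to be left alone; origin at the centre of its underside
- jar: glass jar with a screw-top lid, 86 mm across, 125 mm high, loose, to be left alone; origin at the centre of its underside
- shoe_stretcher: wooden shoe stretcher, 290 x 76 x 60 mm, loose, to be left alone; origin under its middle, x along its length
- mini_pump: aluminium and black mini bike pump, 200 mm long, 30 mm high, loose, to be left alone; origin under its middle, x along its length
Mind the look-alikes: they are no part of the job. What is shaped like the light but orange is not meant.

How it is judged:
By the outcome, as a careful person would: the job done as asked, in the order asked, and still so for the second after the job is handed in, with the robot touching nothing.
It also fails if it takes over 67 s, if anything falls off the work surface, if the arm or the gripper's body presses on something with over 40 N, if the wrist force passes 120 N, or if a joint passes its speed limit or range.

## Robot

A 7-joint arm with a two-finger parallel gripper is mounted at the origin on the work surface. World frame = base frame: x ahead of the robot, y to its left, z up, the work surface at z = 0. Lengths are in m, angles in rad, forces in N, time in s.
With the tool pointing down it reaches from about 0.425 to 0.925 m from the base axis. Payload 6.8 kg.
Tool frame: the origin (TCP) lies midway between the tips of the shut fingers; the grasp point (between the pads) lies 19 mm behind it (arm.hold_point_z is the distance from the TCP to the grasp point, in m); z points along the fingers, x is the direction in which the jaws open and shut, and the axes are right-handed (so a half turn about z gives the same grasp; the last joint's range is limited). The gripper opens to 88 mm and grips with 3 to 60 N. Pads are 20 mm wide; open, the fingers measure 115 mm over their backs; the gripper's body (75 mm by 178 mm) begins 61 mm behind the grasp point.
Start: joints at [-1.357, 0.477, 0.022, 1.555, -0.011, 1.109, -0.083], TCP at [0.213, 0.64, 0.223] pointing down, gripper open.
Joint ranges: [-2.96, 2.96], [-0.34, 2.1], [-1.41, 1.46], [0.24, 2.44], [-1.37, 4.51], [0.17, 1.92], [-2.96, 2.96]. Speed limits (rad/s): [2.39, 2.39, 3.14, 3.14, 3.14, 3.14, 3.14].

## Interface

Orientations are given as a unit quaternion [x, y, z, w].
In Python, from plant import arm gives the robot as it stands.
- The arm moves only by the tool jog_arm, never from a script. Its argument "commands" is a list of rows, each an object of numbers: "wx", "wy", "wz": the turn, a rotation vector about the world's x, y, z in degrees; "tx", "ty", "tz": the shift along the world's x, y, z in cm; "gripper": the closure, from 0 (fully open) to 1 (shut). In form: [{"wx": .., "wy": .., "wz": .., "tx": .., "ty": .., "tz": .., "gripper": ..}, ...]. A call has exactly 5 rows; each row shifts and turns the commanded pose from where the row before left it; what a row does not reach is not made up. A row lasts 1/8 s, in which the tool goes at most 62.5 mm and 10.7 degrees, less where a joint would pass 70% of its speed; a pose out of reach is approached as far as the arm can. A call with a gripper value outside its range is refused whole. The fingers move at their own pace and stop on an object; the grip force is fixed at half the most. Time passes only in rows, so rows that do not move let the fingers close, or fill a call up. It gives the time, the measured TCP pose, the force and the opening at its end, in the units of the state.
- arm.get_state(): the state, without advancing time (a new reading comes with each control period).
- arm.capture(name): name is "scene" or "side" or "wrist"; returns (picture, depth): 420x560x3 uint8, red, green, blue; 420x560 float32, m along the optical axis (not along the pixel's ray), 0 where there is no reading.
- arm.calibration(name): a dict with "fx", "fy", "cx", "cy" (pixels), "dist" ([k1, k2, p1, p2, k3] as OpenCV has them; the pictures are not rectified), "R" (3x3) and "t" (3): a world point X has camera coordinates R X + t. Camera axes: x right, y down, z forward; pixel columns grow to the right and rows downward; lengths in m; the calibration is good to about 2 mm. A picture is of the moment at which its call begins: read the wrist's pose just before it. calibration takes no time and is no camera call; for the wrist camera it gives the pose at the moment of the call.
- arm.job_done(): hands the job in, once; it reports no verdict.
The state is a dict: "time_s": time; "joint_positions": joint angles; "dq": joint speeds; "joint_efforts": joint torques, N m; "tool_pos": TCP position; "orientation": TCP orientation; "ft_force": force on the tool from outside, world axes, zero at the start; "ft_torque": the same for the moment, N m; "finger_gap": finger opening in m.
Only numpy, scipy, OpenCV 4.12 (cv2) and the standard library are available. Lean on these libraries where they do the work, as an engineer would, in place of code of your own. Each camera call takes 0.05 s, during which the arm holds its last target.

## Working session

There is one attempt and no reset: what is moved stays moved. The work goes in short steps, Python scripts to look and compute and a tool call to move; the robot and the scene stay as the last step left them, time stands still between calls to the robot, and variables do not carry over. Pictures are saved under pics/ and viewed, and the job is handed in when it is done.

Besides the shell and the picture viewer there is one more tool, called as name([rows], argument=value, ...), one row to a line, values as JSON. jog_arm: Moves the arm, as the interface text tells. Its arguments: {"type":"object","properties":{"commands":{"type":"array"}},"required":["commands"]}

```bash
ls; mkdir -p pics
cat > h.py <<'E'
import numpy as np, cv2
from plant import arm
def cap(name, fn=None):
    cal=arm.calibration(name)
    img,d=arm.capture(name)
    if fn: cv2.imwrite('pics/'+fn, cv2.cvtColor(img,cv2.COLOR_RGB2BGR))
    return cal,img,d
def world(cal,d):
    h,w=d.shape
    K=np.array([[cal['fx'],0,cal['cx']],[0,cal['fy'],cal['cy']],[0,0,1]])
    u,v=np.meshgrid(np.arange(w),np.arange(h))
    pts=np.stack([u,v],-1).reshape(-1,1,2).astype(np.float64)
    n=cv2.undistortPoints(pts,K,np.array(cal['dist'],float)).reshape(h,w,2)
    P=np.dstack([n[...,0]*d,n[...,1]*d,d])
    R=np.array(cal['R']);t=np.array(cal['t'])
    W=(P-t)@R
    W[d<=0]=np.nan
    return W
E
python3 - <<'E'
from h import *
s=arm.get_state()
print(s)
for n in ['scene','side']:
    cal,img,d=cap(n,n+'0.png')
    np.savez('pics/'+n+'0.npz',img=img,d=d,W=world(cal,d))
    print(n,cal)
print(arm.hold_point_z)
E
```

```text
pics
{'time_s': 0.0, 'joint_positions': array([-1.3570675 ,  0.47772524,  0.02234972,  1.55643911, -0.0114844 ,
        1.10929332, -0.08314883]), 'dq': array([-4.45476993e-04, -9.32687921e-04, -7.55222525e-04, -6.90450571e-04,
        4.00737075e-05,  3.99401308e-04,  9.78057303e-04]), 'joint_efforts': array([ 6.99927045e-05, -5.82848275e+01,  1.53469931e+00, -2.72609425e+01,
       -5.43375907e-02,  1.69173680e-02,  1.55925172e-04]), 'tool_pos': array([0.21334034, 0.63977267, 0.22173733]), 'orientation': array([ 8.11273243e-01,  5.84666548e-01, -6.59590312e-04,  5.64758352e-04]), 'ft_force': array([ 0.25331975, -0.58332644,  0.49108852]), 'ft_torque': array([0.00708713, 0.04247011, 0.05249967]), 'finger_gap': 0.08789908900802876}
scene {'fx': 461.6954042203356, 'fy': 461.6954042203356, 'cx': 286.37893181604886, 'cy': 218.7663961034759, 'dist': array([-0.0728087,  0.       ,  0.       ,  0.       ,  0.       ]), 'R': array([[ 0.74562303,  0.66636188,  0.00285188],
       [ 0.57870675, -0.645408  , -0.49854489],
       [-0.33037069,  0.37337696, -0.86685919]]), 't': array([-0.38098903, -0.30846348,  1.57364265])}
side {'fx': 478.58869761995834, 'fy': 478.58869761995834, 'cx': 279.31121069115864, 'cy': 210.02137670504737, 'dist': array([-0.17165394,  0.        ,  0.        ,  0.        ,  0.        ]), 'R': array([[ 0.93902524, -0.34311369, -0.02246342],
       [-0.19201621, -0.46906848, -0.86203511],
       [ 0.28523916,  0.81378607, -0.50635053]]), 't': array([-0.49727038,  0.11463476,  1.29579389])}
0.0187
```

View pics/scene0.png

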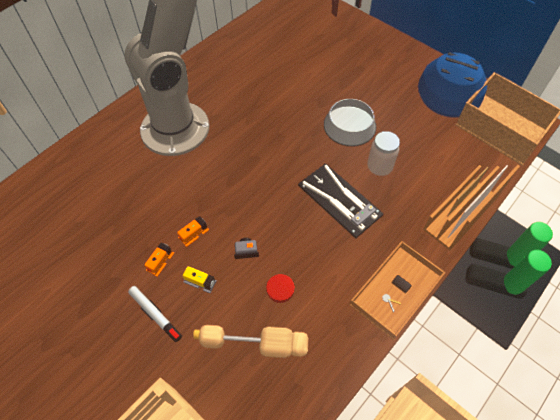

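View pics/side0.png

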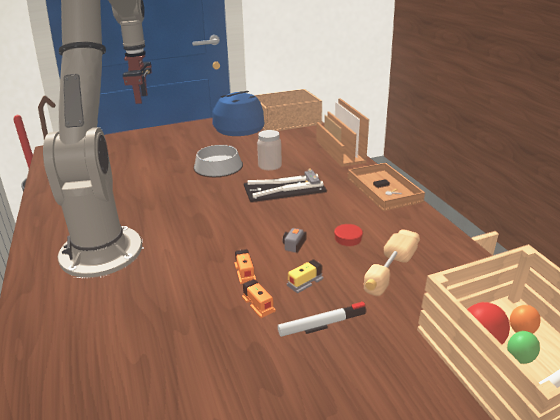

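The scene picture shows the yellow light at about (199,278), two orange look-alikes at (192,231) and (158,259), the headlamp at (247,248), and the dock at (340,198) with its contact block at about (367,214). Next I'll measure these from the depth.

Run:
```python
from h import *
for n,box in [('scene',(170,205,230,300)),('side',(285,240,330,300))]:
    z=np.load(f'pics/{n}0.npz'); img=z['img'];W=z['W']
    hsv=cv2.cvtColor(img,cv2.COLOR_RGB2HSV)
    m=(hsv[...,0]>=23)&(hsv[...,0]<=34)&(hsv[...,1]>170)&(hsv[...,2]>120)
    mm=np.zeros_like(m); x0,y0,x1,y1=box; mm[y0:y1,x0:x1]=m[y0:y1,x0:x1]
    P=W[mm]; P=P[~np.isnan(P[:,0])]
    print(n,len(P),P.min(0),P.max(0),P.mean(0))
    # all points above bench in box
    B=W[y0:y1,x0:x1].reshape(-1,3); B=B[B[:,2]>0.004]
    print(len(B),B.min(0),B.max(0))
    T=P[P[:,2]>P[:,2].max()-0.006]
    c,s,vt=np.linalg.svd(T[:,:2]-T[:,:2].mean(0)); print('top',len(T),T.mean(0),vt[0],np.degrees(np.arctan2(vt[0][1],vt[0][0])))
# crop enlarged
im=cv2.imread('pics/scene0.png')
a=cv2.resize(im[155:245,290:395],None,fx=7,fy=6.5,interpolation=cv2.INTER_CUBIC); cv2.imwrite('pics/dock_s.png',a)
a=cv2.resize(im[220:300,135:265],None,fx=6,fy=6,interpolation=cv2.INTER_CUBIC); cv2.imwrite('pics/light_s.png',a)
im=cv2.imread('pics/side0.png')
a=cv2.resize(im[165:205,235:335],None,fx=8,fy=8,interpolation=cv2.INTER_CUBIC); cv2.imwrite('pics/dock_side.png',a)
```

```text
scene 220 [ 0.43486819 -0.35263826  0.0237789 ] [ 0.50068669 -0.30565861  0.05022571] [ 0.46871375 -0.32870507  0.0443096 ]
1961 [ 0.22637365 -0.41742646  0.00400172] [ 0.57282067 -0.09657608  0.05420657]
top 119 [ 0.46781481 -0.32896279  0.04616314] [0.92470628 0.38068136] 22.375894284529952Traceback (most recent call last):
  File "<stdin>", line 8, in <module>
    return umr_minimum(a, axis, None, out, keepdims, initial, where)
ValueError: zero-size array to reduction operation minimum which has no identity
```

Run:
```python
from h import *
im=cv2.imread('pics/scene0.png')
a=cv2.resize(im[155:245,290:395],None,fx=7,fy=6.5,interpolation=cv2.INTER_CUBIC); cv2.imwrite('pics/dock_s.png',a)
a=cv2.resize(im[220:300,135:265],None,fx=6,fy=6,interpolation=cv2.INTER_CUBIC); cv2.imwrite('pics/light_s.png',a)
im=cv2.imread('pics/side0.png')
a=cv2.resize(im[165:205,235:335],None,fx=8,fy=8,interpolation=cv2.INTER_CUBIC); cv2.imwrite('pics/dock_side.png',a)
z=np.load('pics/side0.npz');print(cv2.cvtColor(z['img'],cv2.COLOR_RGB2HSV)[270:280:3,298:310:3].tolist()); print(z['W'][272,300:306])
# dock fit in scene: dark pixels between z 0.006..0.016
for n,box in [('scene',(290,155,395,245)),('side',(235,165,335,205))]:
    z=np.load(f'pics/{n}0.npz'); img=z['img'];W=z['W']; x0,y0,x1,y1=box
    hsv=cv2.cvtColor(img,cv2.COLOR_RGB2HSV)
    m=(img.max(-1)<60)
    mm=np.zeros_like(m); mm[y0:y1,x0:x1]=m[y0:y1,x0:x1]
    P=W[mm]; P=P[(P[:,2]>0.005)&(P[:,2]<0.018)]
    r=cv2.minAreaRect(P[:,:2].astype(np.float32)*1000); print(n,len(P),r,np.median(P[:,2]))
```

```text
[[[28, 124, 251], [168, 39, 66], [25, 136, 249], [29, 117, 248]], [[29, 117, 247], [29, 115, 248], [26, 134, 247], [20, 152, 210]], [[26, 132, 248], [20, 151, 215], [20, 149, 203], [21, 149, 202]], [[21, 150, 204], [20, 148, 203], [20, 150, 201], [21, 150, 200]]]
[[ 0.45847295 -0.33996236  0.04605108]
 [ 0.4631131  -0.33488233  0.04104299]
 [ 0.46395274 -0.33906937  0.04381777]
 [ 0.46518896 -0.34225656  0.04575642]
 [ 0.46757508 -0.34267313  0.04536388]
 [ 0.47006614 -0.34284828  0.04476656]]
scene 91 ((600.57177734375, 144.3701629638672), (117.1738510131836, 249.8370819091797), 83.70160675048828) 0.012383508644119082
side 25 ((596.2828369140625, 135.3623504638672), (112.30609893798828, 251.06951904296875), 81.38163757324219) 0.010540113681158573
```

View pics/dock_s.png

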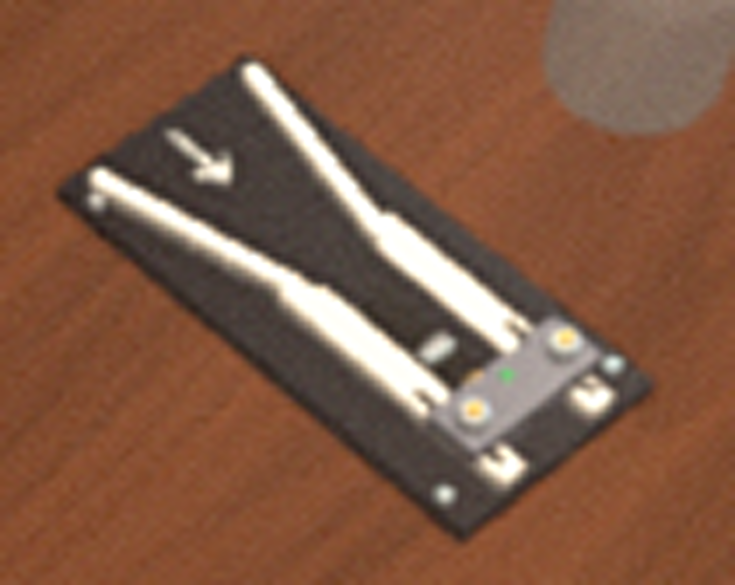

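View pics/light_s.png

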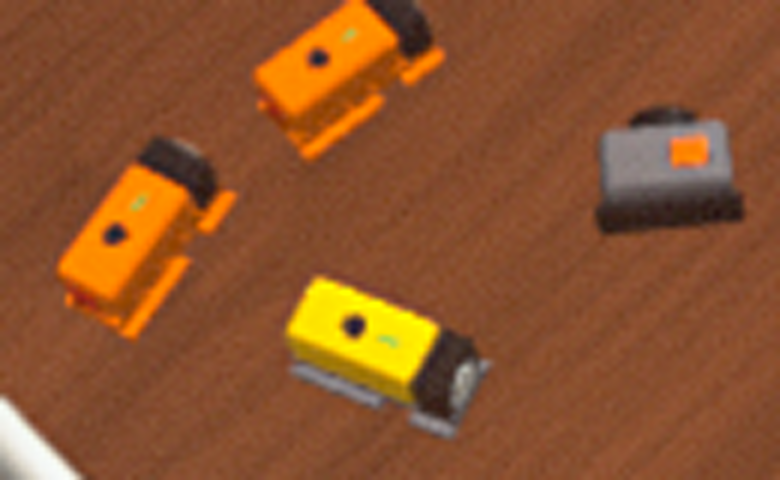

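View pics/dock_side.png

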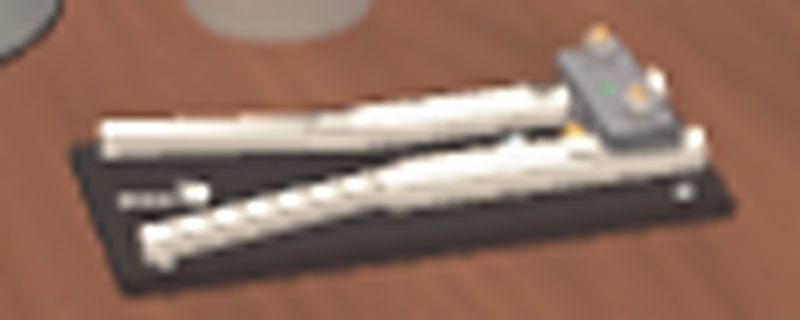

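The crops give a clear view of the dock: mouth at upper left, block at lower right, and the light heading roughly +20°. Next I'll intersect the dock corners and feature pixels with known-height planes.

```bash
cat >> h.py <<'E'
def ray(cal,uv,z):
    K=np.array([[cal['fx'],0,cal['cx']],[0,cal['fy'],cal['cy']],[0,0,1]])
    n=cv2.undistortPoints(np.array(uv,float).reshape(-1,1,2),K,np.array(cal['dist'],float)).reshape(-1,2)
    R=np.array(cal['R']);t=np.array(cal['t'])
    D=np.c_[n,np.ones(len(n))]@R; C=-R.T@t
    s=(z-C[2])/D[:,2]
    return C+s[:,None]*D
def proj(cal,X):
    K=np.array([[cal['fx'],0,cal['cx']],[0,cal['fy'],cal['cy']],[0,0,1]])
    R=np.array(cal['R']);t=np.array(cal['t'])
    return cv2.projectPoints(np.array(X,float).reshape(-1,1,3),cv2.Rodrigues(R)[0],t,K,np.array(cal['dist'],float))[0].reshape(-1,2)
E
python3 - <<'E'
from h import *
cal=arm.calibration('scene'); cs=arm.calibration('side')
def cr(p,x0,y0,fx,fy): p=np.array(p,float); return np.c_[x0+(p[:,0]+.5)/fx-.5,y0+(p[:,1]+.5)/fy-.5]
# corners: near-right(-130,-61), near-left(-130,+61), far-left(125,61), far-right(125,-61)
A=ray(cal,cr([(60,190),(243,60),(652,385),(462,540)],290,155,7,6.5),0.012)
B=ray(cs,cr([(125,296),(72,146),(735,213)],235,165,8,8),0.012)
np.set_printoptions(precision=4,suppress=True)
print('scene corners',A[:,:2].tolist()); print('side',B[:,:2])
m=np.array([(-.130,-.061),(-.130,.061),(.125,.061),(.125,-.061)])
def fit(m,X):
    a=m-m.mean(0);b=X-X.mean(0); H=a.T@b; th=np.arctan2(H[0,1]-H[1,0],H[0,0]+H[1,1])
    R=np.array([[np.cos(th),-np.sin(th)],[np.sin(th),np.cos(th)]]); t=X.mean(0)-R@m.mean(0)
    return th,t,(m@R.T+t-X)*1000
th,t,r=fit(m,A[:,:2]); print('dock',np.degrees(th),t,r)
R=np.array([[np.cos(th),-np.sin(th)],[np.sin(th),np.cos(th)]])
# block & rails in scene
for n in ['scene','side']:
    z=np.load(f'pics/{n}0.npz');W=z['W'];
    D=(W[...,:2]-t)@R
    s=(abs(D[...,0])<.14)&(abs(D[...,1])<.07)&(W[...,2]>0.028)&(W[...,2]<0.1)
    P=np.c_[D[s],W[s][:,2]]; print(n,'block',len(P),P.min(0),P.max(0),np.percentile(P,[5,50,95],axis=0))
# other objects
z=np.load('pics/scene0.npz');W=z['W']
M=((W[...,2]>0.008)&(W[...,2]<0.2)&(W[...,0]>0.2)&(W[...,0]<0.9)&(W[...,1]>-.5)&(W[...,1]<.4)).astype(np.uint8)
k,l,st,c=cv2.connectedComponentsWithStats(M)
for i in range(1,k):
    if st[i,4]>40:
        P=W[l==i]; print(st[i],P.min(0),P.max(0),P.mean(0))
E
```

```text
scene corners [[0.4685608412308193, 0.10274681314709988], [0.4801467847738502, 0.217799519784326], [0.7309495216739299, 0.19146206202623095], [0.7191304632725466, 0.07172974944761445]]
side [[0.4652 0.0882]
 [0.4822 0.2199]
 [0.7137 0.0598]]
dock -6.373686840469818 [0.6022 0.1457] [[-2.3476 -3.2811]
 [-0.39    2.9121]
 [ 2.2311  0.9413]
 [ 0.5066 -0.5723]]
scene block 349 [-0.1107 -0.0481  0.028 ] [0.1198 0.0483 0.0532] [[-0.0486 -0.0368  0.0285]
 [ 0.0899 -0.0018  0.0376]
 [ 0.1065  0.0375  0.0478]]
side block 132 [ 0.075  -0.0474  0.028 ] [0.1073 0.0387 0.0501] [[ 0.0779 -0.0427  0.0301]
 [ 0.0898 -0.0068  0.0366]
 [ 0.1052  0.0294  0.046 ]]
[324 106  46  40 699] [0.3547 0.3175 0.008 ] [0.5262 0.3998 0.0606] [0.4552 0.3511 0.0319]
[ 368  132   31   43 1019] [0.5649 0.296  0.008 ] [0.6571 0.3758 0.1335] [0.6217 0.3219 0.0913]
[ 298  163   86   75 2815] [0.466  0.0728 0.0081] [0.7327 0.2213 0.0532] [0.6052 0.1427 0.0189]
[424 180  51  58 896] [0.8498 0.2289 0.008 ] [0.8999 0.3999 0.1269] [0.8731 0.3036 0.048 ]
[177 216  32  30 473] [ 0.3295 -0.2786  0.0082] [ 0.3758 -0.1927  0.0542] [ 0.356  -0.2377  0.0365]
[234 236  25  23 419] [ 0.4744 -0.211   0.0081] [ 0.5477 -0.1375  0.0502] [ 0.5129 -0.1756  0.0357]
[ 349  241   73   79 1386] [ 0.8272 -0.1023  0.008 ] [0.8999 0.1577 0.0413] [0.8614 0.0232 0.0181]
[144 242  29  34 483] [ 0.3209 -0.4052  0.0081] [ 0.3742 -0.319   0.052 ] [ 0.3521 -0.3637  0.0372]
[182 267  35  26 480] [ 0.4349 -0.3552  0.008 ] [ 0.5225 -0.2941  0.0502] [ 0.4823 -0.3284  0.0384]
[266 274  29  28 632] [ 0.6225 -0.2338  0.008 ] [ 0.6994 -0.1548  0.0361] [ 0.6623 -0.1956  0.027 ]
[129 287  53  55 695] [ 0.357  -0.4904  0.008 ] [ 0.5575 -0.4571  0.037 ] [ 0.4643 -0.4745  0.0243]
[ 194  325  114   33 1937] [ 0.5822 -0.4498  0.0086] [ 0.8306 -0.246   0.0667] [ 0.7234 -0.3418  0.0423]
```

jog_arm([
  {"wx": 0, "wy": 0, "wz": -7, "tx": 3.2, "ty": -4.6, "tz": 0.6, "gripper": 0},
  {"wx": 0, "wy": 0, "wz": -7, "tx": 3.2, "ty": -4.6, "tz": 0.6, "gripper": 0},
  {"wx": 0, "wy": 0, "wz": -7, "tx": 3.2, "ty": -4.6, "tz": 0.6, "gripper": 0},
  {"wx": 0, "wy": 0, "wz": -7, "tx": 3.2, "ty": -4.6, "tz": 0.6, "gripper": 0},
  {"wx": 0, "wy": 0, "wz": -7, "tx": 3.2, "ty": -4.6, "tz": 0.6, "gripper": 0},
])

```text
time_s: 0.72
tool_pos: [0.3742, 0.4086, 0.2527]
orientation: [0.95, 0.312, -0.0, 0.0]
ft_force: [1.1, 0.6, -0.2]
finger_gap: 0.0881
```

jog_arm([
  {"wx": 0, "wy": 0, "wz": -7, "tx": 3.2, "ty": -4.6, "tz": 0.6, "gripper": 0},
  {"wx": 0, "wy": 0, "wz": -7, "tx": 3.2, "ty": -4.6, "tz": 0.6, "gripper": 0},
  {"wx": 0, "wy": 0, "wz": -7, "tx": 3.2, "ty": -4.6, "tz": 0.6, "gripper": 0},
  {"wx": 0, "wy": 0, "wz": -7, "tx": 3.2, "ty": -4.6, "tz": 0.6, "gripper": 0},
  {"wx": 0, "wy": 0, "wz": -7, "tx": 3.2, "ty": -4.6, "tz": 0.6, "gripper": 0},
])

```text
time_s: 1.35
tool_pos: [0.534, 0.1788, 0.2827]
orientation: [1.0, 0.012, -0.0, -0.0]
ft_force: [0.6, 0.9, 0.3]
finger_gap: 0.0876
```

Run:
```python
from h import *
np.set_printoptions(precision=4,suppress=True)
s=arm.get_state(); print(s['tool_pos'],s['orientation'],s['joint_positions'])
cal,img,d=cap('wrist','w1.png'); print(cal)
np.savez('pics/w1.npz',img=img,d=d,W=world(cal,d))
cal2=arm.calibration('wrist'); print(abs(cal2['t']-cal['t']).max())
import pickle; pickle.dump(cal,open('pics/w1.pkl','wb'))
```

```text
[0.534  0.1788 0.2827] [ 0.9999  0.0117 -0.0001 -0.0001] [-0.8209  0.2506  0.4721  1.7799 -0.1247  1.1407 -0.2857]
{'fx': 291.17338020715874, 'fy': 291.17338020715874, 'cx': 278.3857207097837, 'cy': 208.30707699119364, 'dist': array([-0.0443,  0.    ,  0.    ,  0.    ,  0.    ]), 'R': array([[ 0.9997,  0.023 ,  0.0003],
       [ 0.0219, -0.9549,  0.296 ],
       [ 0.0071, -0.296 , -0.9552]]), 't': array([-0.5372,  0.1064,  0.4989])}
0.002943132134166304
```

View pics/w1.png

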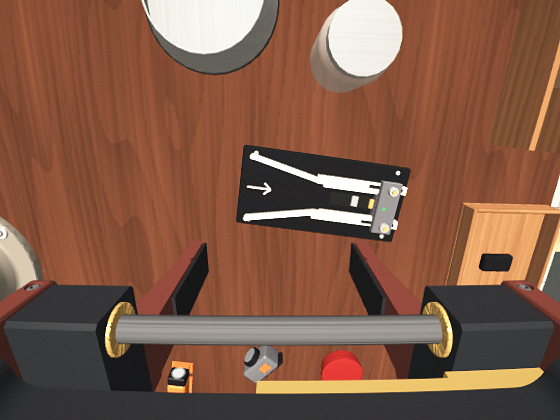

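The wrist picture shows the empty dock at about (240–410, 145–240), with its block at about (387,208). I'll crop it to get accurate corners.

Run:
```python
from h import *
im=cv2.imread('pics/w1.png')
a=cv2.resize(im[138:250,230:415],None,fx=4.3,fy=4.3,interpolation=cv2.INTER_CUBIC); cv2.imwrite('pics/w1d.png',a); print(a.shape)
```

```text
(482, 796, 3)
```

View pics/w1d.png

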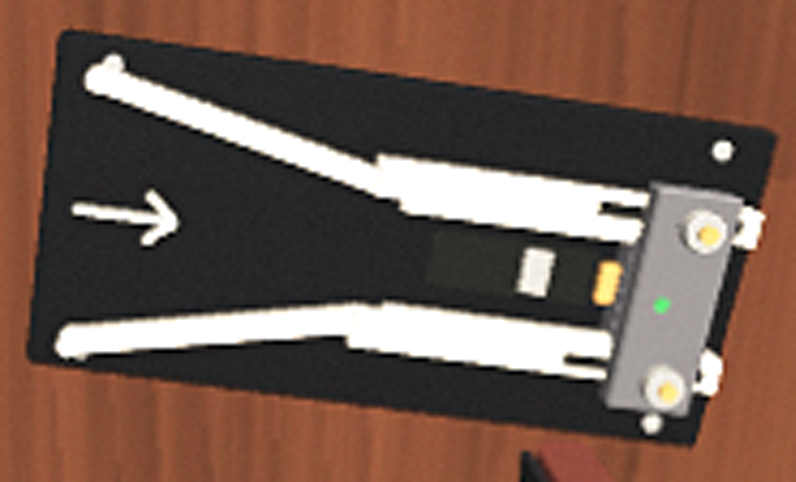

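Run:
```python
from h import *
import pickle
np.set_printoptions(precision=4,suppress=True)
cal=pickle.load(open('pics/w1.pkl','rb'))
f=4.3
def cr(p): p=np.array(p,float); return np.c_[230+(p[:,0]+.5)/f-.5,138+(p[:,1]+.5)/f-.5]
m=np.array([(-.130,.061),(-.130,-.061),(.125,-.061),(.125,.061)])
A=ray(cal,cr([(60,27),(27,364),(697,448),(780,129)]),0.012)[:,:2]
def fit(m,X):
    a=m-m.mean(0);b=X-X.mean(0); H=a.T@b; th=np.arctan2(H[0,1]-H[1,0],H[0,0]+H[1,1])
    R=np.array([[np.cos(th),-np.sin(th)],[np.sin(th),np.cos(th)]]); t=X.mean(0)-R@m.mean(0)
    return th,t,(m@R.T+t-X)*1000
th,t,r=fit(m,A); print('dock',np.degrees(th),t,r)
R=np.array([[np.cos(th),-np.sin(th)],[np.sin(th),np.cos(th)]])
z=np.load('pics/w1.npz');W=z['W'];D=(W[...,:2]-t)@R
def dk(p,zz): return ((ray(cal,cr(p),zz)[:,:2]-t)@R)*1000
print('rail ends at mouth',dk([(95,80),(68,342)],.023))
print('deck z', np.median(W[...,2][(abs(D[...,0]+.1)<.02)&(abs(D[...,1])<.02)]))
s=(abs(D[...,0])<.14)&(abs(D[...,1])<.07)&(W[...,2]>0.026)&(W[...,2]<0.1)
P=np.c_[D[s],W[s][:,2]];print(len(P),np.percentile(P,[0,5,50,95,100],axis=0))
zt=np.percentile(P[:,2],50)
print('block front top',zt,dk([(652,184),(608,402)],zt))
print('block front bottom near deck',dk([(627,240),(612,345)],.014))
print('throat rail/lip starts',dk([(402,205),(375,305)],.024))
```

```text
dock -6.369382665980062 [0.603  0.1493] [[-0.737  -0.4093]
 [-0.7145  0.3505]
 [ 0.3165  0.2187]
 [ 1.135  -0.1599]]
rail ends at mouth [[-114.7623   46.7243]
 [-114.3411  -46.803 ]]
deck z 0.32750658494428014
1183 [[ 0.0006 -0.0417  0.026 ]
 [ 0.0762 -0.0355  0.0301]
 [ 0.0881  0.0009  0.0369]
 [ 0.1042  0.0363  0.0454]
 [ 0.1068  0.039   0.0488]]
block front top 0.03690479915348088 [[ 73.8115  39.5232]
 [ 76.8549 -38.7408]]
block front bottom near deck [[ 78.5155  14.8358]
 [ 82.2035 -24.6334]]
throat rail/lip starts [[ -5.398   18.5189]
 [ -8.4189 -18.2565]]
```

jog_arm([
  {"wx": 0, "wy": 0, "wz": -7, "tx": -1.2, "ty": -5.3, "tz": -0.6, "gripper": 0},
  {"wx": 0, "wy": 0, "wz": -7, "tx": -1.2, "ty": -5.3, "tz": -0.6, "gripper": 0},
  {"wx": 0, "wy": 0, "wz": -7, "tx": -1.2, "ty": -5.3, "tz": -0.6, "gripper": 0},
  {"wx": 0, "wy": 0, "wz": -7, "tx": -1.2, "ty": -5.3, "tz": -0.6, "gripper": 0},
  {"wx": 0, "wy": 0, "wz": -7, "tx": -1.2, "ty": -5.3, "tz": -0.6, "gripper": 0},
])

```text
time_s: 2.02
tool_pos: [0.4726, -0.086, 0.2524]
orientation: [0.957, -0.289, -0.0, -0.0]
ft_force: [1.0, -0.5, 1.3]
finger_gap: 0.0879
```

jog_arm([
  {"wx": 0, "wy": 0, "wz": -7, "tx": -1.2, "ty": -5.3, "tz": -0.6, "gripper": 0},
  {"wx": 0, "wy": 0, "wz": -7, "tx": -1.2, "ty": -5.3, "tz": -0.6, "gripper": 0},
  {"wx": 0, "wy": 0, "wz": -7, "tx": -1.2, "ty": -5.3, "tz": -0.6, "gripper": 0},
  {"wx": 0, "wy": 0, "wz": -7, "tx": -1.2, "ty": -5.3, "tz": -0.6, "gripper": 0},
  {"wx": 0, "wy": 0, "wz": -7, "tx": -1.2, "ty": -5.3, "tz": -0.6, "gripper": 0},
])

```text
time_s: 2.65
tool_pos: [0.4132, -0.3507, 0.2223]
orientation: [0.826, -0.564, -0.0, -0.0]
ft_force: [0.7, 0.4, 0.8]
finger_gap: 0.0879
```

Run:
```python
from h import *
import pickle
np.set_printoptions(precision=4,suppress=True)
arm.capture('wrist'); 
s=arm.get_state(); print(s['time_s'],s['tool_pos'],s['orientation'],abs(s['dq']).max(),s['joint_positions'],s['ft_force'])
cal,img,d=cap('wrist','w2.png')
np.savez('pics/w2.npz',img=img,d=d,W=world(cal,d))
cal2=arm.calibration('wrist'); print(abs(cal2['t']-cal['t']).max())
pickle.dump(cal,open('pics/w2.pkl','wb'))
```

```text
2.7 [ 0.4094 -0.3578  0.2224] [ 0.8225 -0.5688  0.001   0.0023] 0.09306700749500056 [-0.1193  0.3595  0.9154  1.9157 -0.3278  1.0225 -0.2716] [-1.2542 -4.1232  1.7131]
0.0015155157545415632
```

View pics/w2.png

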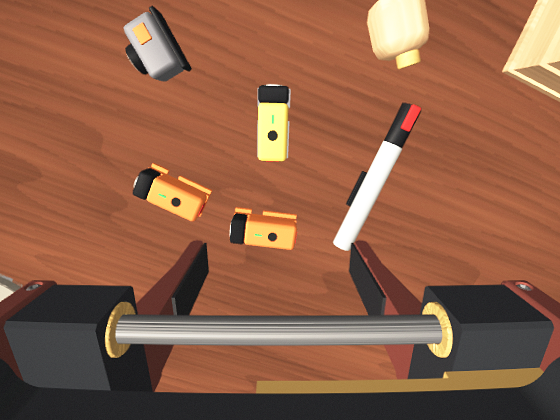

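The light sits at about (273,125), lens up in the image and almost aligned with the tool axis. One orange look-alike is at (265,230), which is between the tool and the light but clear of the path. Now I'll fit the light's pose.

```bash
cat > fitlight.py <<'E'
from h import *
import pickle
def fl(tag,box,cal,img,W):
    x0,y0,x1,y1=box
    hsv=cv2.cvtColor(img,cv2.COLOR_RGB2HSV)
    m=((hsv[...,0]>=22)&(hsv[...,0]<=36)&(hsv[...,1]>70)&(hsv[...,2]>150)).astype(np.uint8)
    mm=np.zeros_like(m); mm[y0:y1,x0:x1]=m[y0:y1,x0:x1]
    mm=cv2.morphologyEx(mm,cv2.MORPH_CLOSE,np.ones((7,7)))
    ys,xs=np.nonzero(mm); print(tag,len(xs),xs.min(),xs.max(),ys.min(),ys.max(), np.median(W[mm>0][:,2]))
    return mm
E
python3 - <<'E'
from fitlight import *
np.set_printoptions(precision=4,suppress=True)
cal=pickle.load(open('pics/w2.pkl','rb')); z=np.load('pics/w2.npz'); img=z['img'];W=z['W']
mm=fl('w2',(240,70,310,175),cal,img,W)
c=max(cv2.findContours(mm,cv2.RETR_EXTERNAL,cv2.CHAIN_APPROX_NONE)[0],key=cv2.contourArea).reshape(-1,2)
for zz in (0.043,):
    X=ray(cal,c,zz)[:,:2]*1000
    r=cv2.minAreaRect(X.astype(np.float32)); print(zz,r,cv2.boxPoints(r))
B=W[75:170,250:300].reshape(-1,3); B=B[(B[:,2]>.004)]; print(B.min(0),B.max(0))
for zlo,zhi in ((.03,.06),(.004,.009)):
    Q=B[(B[:,2]>zlo)&(B[:,2]<zhi)]; r=cv2.minAreaRect((Q[:,:2]*1000).astype(np.float32)); print(zlo,len(Q),r,np.median(Q[:,2]))
im=cv2.imread('pics/w2.png'); a=cv2.resize(im[70:175,235:315],None,fx=5.5,fy=5.5,interpolation=cv2.INTER_CUBIC); cv2.imwrite('pics/w2l.png',a)
E
```

```text
w2 1577 258 287 103 160 nan
0.043 ((468.36370849609375, -327.6661071777344), (63.718841552734375, 33.075660705566406), 19.53520393371582) [[ 432.8082 -322.7336]
 [ 443.8683 -353.9053]
 [ 503.9192 -332.5986]
 [ 492.8592 -301.4269]]
[ 0.4313 -0.3561  0.0043] [ 0.5221 -0.293   0.046 ]
0.03 2237 ((476.5724182128906, -324.88104248046875), (85.10747528076172, 33.943199157714844), 19.528751373291016) 0.04306494514224951
0.004 133 ((476.7252197265625, -324.5940856933594), (82.55915832519531, 40.049591064453125), 18.890470504760742) 0.00642172216375932
```

View pics/w2l.png

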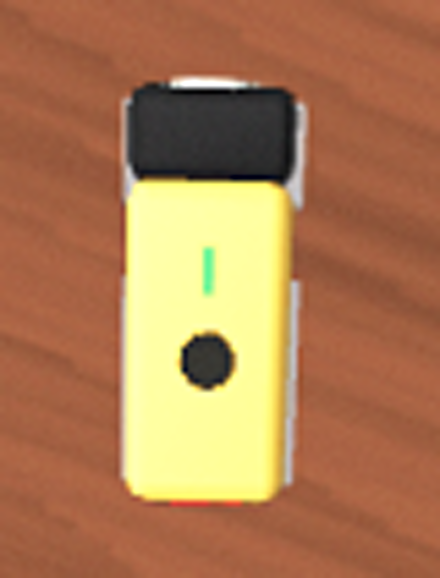

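The two depth fits agree: origin (0.4766, −0.3249), heading 19.5°. I'll move above it now.

jog_arm([
  {"wx": 0, "wy": 0, "wz": -1, "tx": 1.8, "ty": 0.7, "tz": -3, "gripper": 0},
  {"wx": 0, "wy": 0, "wz": -1, "tx": 1.8, "ty": 0.7, "tz": -3, "gripper": 0},
  {"wx": 0, "wy": 0, "wz": 0, "tx": 1.6, "ty": 0.7, "tz": -3, "gripper": 0},
  {"wx": 0, "wy": 0, "wz": 0, "tx": 0.8, "ty": 0.3, "tz": -2, "gripper": 0},
  {"wx": 0, "wy": 0, "wz": 0, "tx": 0.3, "ty": 0.1, "tz": -1, "gripper": 0},
])

```text
time_s: 3.38
tool_pos: [0.4765, -0.3239, 0.1017]
orientation: [0.817, -0.576, -0.001, 0.0]
ft_force: [-0.5, -0.7, -0.4]
finger_gap: 0.0876
```

Run:
```python
from h import *
import pickle
np.set_printoptions(precision=4,suppress=True)
s=arm.get_state(); q=s['orientation']; print(s['time_s'],s['tool_pos'],2*np.degrees(np.arctan2(q[1],q[0])),q,abs(s['dq']).max())
cal,img,d=cap('wrist','w3.png'); W=world(cal,d)
s=arm.get_state(); q=s['orientation']; print(s['time_s'],s['tool_pos'],2*np.degrees(np.arctan2(q[1],q[0])),abs(s['dq']).max())
B=W.reshape(-1,3); 
B=B[(abs(B[:,0]-.4766)<.055)&(abs(B[:,1]+.3249)<.05)&(B[:,2]>.03)&(B[:,2]<.055)]
print(len(B),cv2.minAreaRect((B[:,:2]*1000).astype(np.float32)),np.median(B[:,2]))
```

```text
3.375 [ 0.4765 -0.3239  0.1017] -70.37007718763279 [ 0.8173 -0.5762 -0.0006  0.0001] 0.11906970548192924
3.425 [ 0.4763 -0.3239  0.1012] -70.38490020740899 0.029920597828650954
4039 ((477.9823303222656, -324.20330810546875), (83.62535858154297, 34.09449768066406), 19.16105079650879) 0.04304284650405334
```

View pics/w3.png

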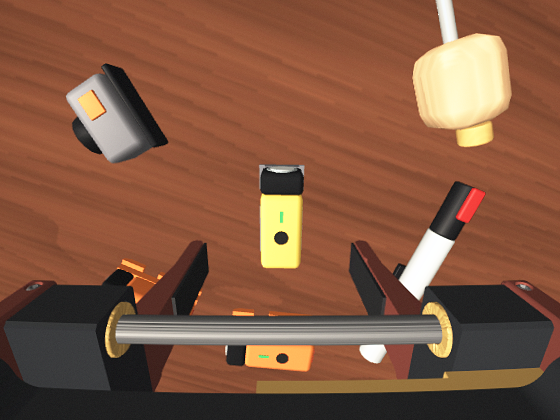

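The light is centred between the open fingers at (281,230), and the TCP is within 2 mm of the measured origin. Next I'll descend and grip.

jog_arm([
  {"wx": 0, "wy": 0, "wz": 0, "tx": 0, "ty": 0, "tz": -2.5, "gripper": 0},
  {"wx": 0, "wy": 0, "wz": 0, "tx": 0, "ty": 0, "tz": -2.5, "gripper": 0},
  {"wx": 0, "wy": 0, "wz": 0, "tx": 0, "ty": 0, "tz": -2, "gripper": 0},
  {"wx": 0, "wy": 0, "wz": 0, "tx": 0, "ty": 0, "tz": -1, "gripper": 0},
  {"wx": 0, "wy": 0, "wz": 0, "tx": 0, "ty": 0, "tz": -0.5, "gripper": 0},
])

```text
time_s: 4.05
tool_pos: [0.4765, -0.3249, 0.0176]
orientation: [0.817, -0.577, 0.0, 0.0]
ft_force: [0.2, -1.2, -0.2]
finger_gap: 0.0877
```

jog_arm([
  {"wx": 0, "wy": 0, "wz": 0, "tx": 0, "ty": 0, "tz": 0, "gripper": 0.5},
  {"wx": 0, "wy": 0, "wz": 0, "tx": 0, "ty": 0, "tz": 0, "gripper": 0.7},
  {"wx": 0, "wy": 0, "wz": 0, "tx": 0, "ty": 0, "tz": 0, "gripper": 1},
  {"wx": 0, "wy": 0, "wz": 0, "tx": 0, "ty": 0, "tz": 0, "gripper": 1},
  {"wx": 0, "wy": 0, "wz": 0, "tx": 0, "ty": 0, "tz": 0, "gripper": 1},
])

```text
time_s: 4.68
tool_pos: [0.4766, -0.3246, 0.0178]
orientation: [0.817, -0.577, 0.0, -0.0]
ft_force: [-0.2, -0.1, 0.6]
finger_gap: 0.0415
```

jog_arm([
  {"wx": 0, "wy": 0, "wz": 0, "tx": 0, "ty": 0, "tz": 0, "gripper": 1},
  {"wx": 0, "wy": 0, "wz": 0, "tx": 0, "ty": 0, "tz": 0, "gripper": 1},
  {"wx": 0, "wy": 0, "wz": 0, "tx": 0, "ty": 0, "tz": 0, "gripper": 1},
  {"wx": 0, "wy": 0, "wz": 0, "tx": 0, "ty": 0, "tz": 1.0, "gripper": 1},
  {"wx": 0, "wy": 0, "wz": 0, "tx": 0, "ty": 0, "tz": 2.0, "gripper": 1},
])

```text
time_s: 5.3
tool_pos: [0.4759, -0.3243, 0.0481]
orientation: [0.817, -0.577, -0.001, 0.0]
ft_force: [-0.7, -1.2, -0.5]
finger_gap: 0.0337
```

Gripped with a 33.7 mm opening, which matches the 34 mm body. Next I'll carry it to a hover before the dock mouth.

jog_arm([
  {"wx": 0, "wy": 0, "wz": -2.6, "tx": 0.2, "ty": 2, "tz": 3, "gripper": 1},
  {"wx": 0, "wy": 0, "wz": -2.6, "tx": 0.2, "ty": 4, "tz": 3, "gripper": 1},
  {"wx": 0, "wy": 0, "wz": -2.6, "tx": 0.2, "ty": 5.5, "tz": 2, "gripper": 1},
  {"wx": 0, "wy": 0, "wz": -2.6, "tx": 0.3, "ty": 5.5, "tz": 1, "gripper": 1},
  {"wx": 0, "wy": 0, "wz": -2.6, "tx": 0.3, "ty": 5.5, "tz": 0.2, "gripper": 1},
])

```text
time_s: 5.92
tool_pos: [0.4891, -0.098, 0.1415]
orientation: [0.746, -0.666, 0.001, -0.001]
ft_force: [0.7, 0.5, -1.8]
finger_gap: 0.0336
```

jog_arm([
  {"wx": 0, "wy": 0, "wz": -2.6, "tx": 0.3, "ty": 6, "tz": 0, "gripper": 1},
  {"wx": 0, "wy": 0, "wz": -2.6, "tx": 0.3, "ty": 6, "tz": 0, "gripper": 1},
  {"wx": 0, "wy": 0, "wz": -2.6, "tx": 0.3, "ty": 6, "tz": 0, "gripper": 1},
  {"wx": 0, "wy": 0, "wz": -2.6, "tx": 0.2, "ty": 5, "tz": 0, "gripper": 1},
  {"wx": 0, "wy": 0, "wz": -2.6, "tx": 0, "ty": 3, "tz": 0, "gripper": 1},
])

```text
time_s: 6.55
tool_pos: [0.4993, 0.1637, 0.1407]
orientation: [-0.667, 0.745, 0.0, 0.001]
ft_force: [0.4, 0.3, -1.4]
finger_gap: 0.0337
```

Run:
```python
from h import *
import pickle
np.set_printoptions(precision=4,suppress=True)
arm.capture('wrist'); arm.capture('wrist')
s=arm.get_state(); q=s['orientation']; print(s['time_s'],s['tool_pos'],2*np.degrees(np.arctan2(q[1],q[0])),q,abs(s['dq']).max(),s['finger_gap'])
cal,img,d=cap('wrist','w4.png'); W=world(cal,d)
s=arm.get_state(); q=s['orientation']; print(s['time_s'],s['tool_pos'],2*np.degrees(np.arctan2(q[1],q[0])),abs(s['dq']).max(),s['ft_force'])
np.savez('pics/w4.npz',img=img,d=d,W=W);pickle.dump(cal,open('pics/w4.pkl','wb'))
im=cv2.imread('pics/w4.png'); a=cv2.resize(im[60:300,150:420],None,fx=2.4,fy=2.4,interpolation=cv2.INTER_CUBIC); cv2.imwrite('pics/w4l.png',a); print(a.shape)
```

```text
6.65 [0.4993 0.1648 0.1403] 263.8885884016147 [-0.6684  0.7438  0.0004  0.0005] 0.06480891073901614 0.033812639400110825
6.7 [0.4994 0.1621 0.1404] 263.7803293062325 0.04246945583148468 [ 0.6053 -0.308  -0.6562]
(576, 648, 3)
```

View pics/w4.png

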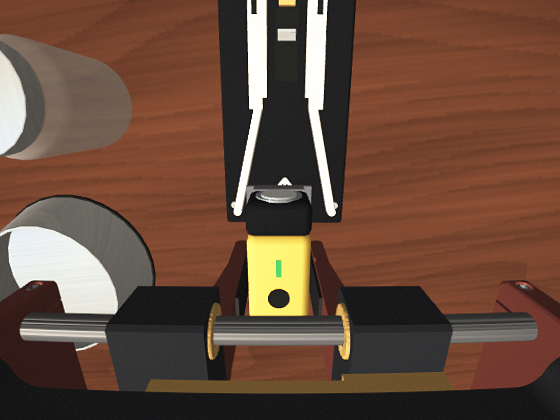

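Run:
```python
from h import *
im=cv2.imread('pics/w4.png'); a=cv2.resize(im[0:240,200:380],None,fx=2.5,fy=2.5,interpolation=cv2.INTER_CUBIC)
a=cv2.resize(im[0:235,205:370],None,fx=4.6,fy=2.5,interpolation=cv2.INTER_CUBIC); cv2.imwrite('pics/w4m.png',a); print(a.shape)
```

```text
(588, 759, 3)
```

View pics/w4m.png

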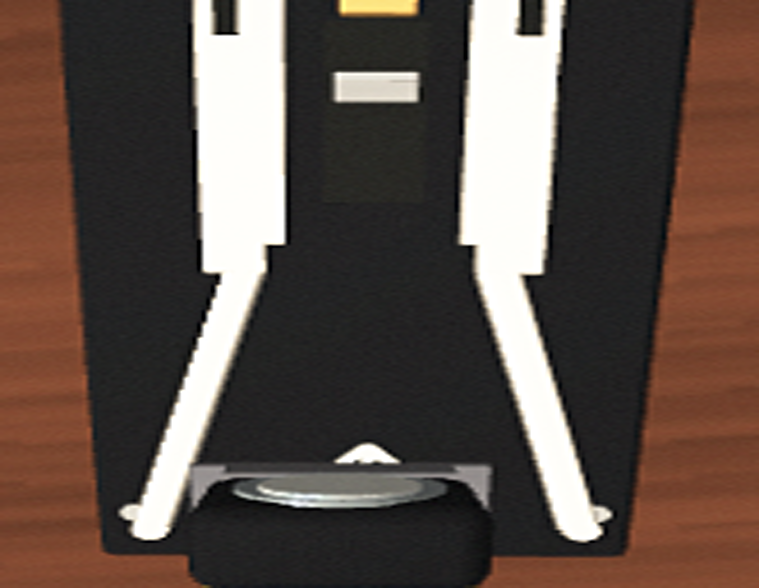

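Run:
```python
from h import *
import pickle
from scipy.optimize import least_squares
np.set_printoptions(precision=4,suppress=True)
cal=pickle.load(open('pics/w4.pkl','rb')); z=np.load('pics/w4.npz');W=z['W']
def cr(p): p=np.array(p,float); return np.c_[205+(p[:,0]+.5)/4.6-.5,(p[:,1]+.5)/2.5-.5]
cl=ray(cal,cr([(102,555)]),.012)[0,:2]; crr=ray(cal,cr([(628,555)]),.012)[0,:2]
L=ray(cal,cr([(97,480),(80,250),(63,20)]),.012)[:,:2]; Rr=ray(cal,cr([(637,480),(664,250),(694,20)]),.012)[:,:2]
near=ray(cal,cr([(130,555),(600,555)]),.012)[:,:2]
def res(p):
    x,y,th=p; R=np.array([[np.cos(th),-np.sin(th)],[np.sin(th),np.cos(th)]])
    f=lambda X:(X-[x,y])@R
    return np.r_[f(L)[:,1]-.061,f(Rr)[:,1]+.061,f(near)[:,0]+.130]*1000
o=least_squares(res,[.603,.149,np.radians(-6.4)]); print(o.x[:2],np.degrees(o.x[2]),o.fun)
th=o.x[2];R=np.array([[np.cos(th),-np.sin(th)],[np.sin(th),np.cos(th)]])
dk=lambda p,zz:((ray(cal,cr(p),zz)[:,:2]-o.x[:2])@R)*1000
print('lip front edges',dk([(285,243),(460,243)],.024),dk([(240,273),(510,273)],.024))
print('mouth rail ends',dk([(150,535),(580,535)],.023))
print('catch',dk([(376,87)],.013),'brass front',dk([(378,10)],.02))
# light pose in hand
s=arm.get_state(); tp=s['tool_pos']; print(tp)
D=(W[...,:2]-tp[:2])@R
m=(abs(D[...,0])<.06)&(abs(D[...,1])<.03)&(W[...,2]>tp[2]+.005)&(W[...,2]<tp[2]+.045)
P=np.c_[D[m],W[m][:,2]]
hs=cv2.cvtColor(z['img'],cv2.COLOR_RGB2HSV)
print(len(P),np.percentile(P,[1,50,99],axis=0))
c=ray(cal,[(278,298)],tp[2]+.025)[0,:2]; print('button rel dock/tool',((c-tp[:2])@R)*1000)
# lens front: topmost pixels of lens / shoe front at z
print('shoe front',((ray(cal,cr([(192,467),(490,467)]),tp[2]-.0178+.006)[:,:2]-tp[:2])@R)*1000)
```

```text
[0.6039 0.148 ] -6.497995640669715 [-0.5225 -0.9523 -0.877   0.6696  1.1831  0.499  -0.3723  0.3723]
lip front edges [[ -6.3783  17.4579]
 [ -6.139  -16.8348]] [[-16.7704  26.417 ]
 [-16.3953 -27.0535]]
mouth rail ends [[-117.7468   47.7993]
 [-117.0978  -46.8672]]
catch [[47.4034  0.0631]] brass front [[69.6213  0.1432]]
[0.4994 0.1621 0.1404]
9423 [[-0.0241 -0.0214  0.1479]
 [ 0.0099  0.0037  0.1657]
 [ 0.0418  0.0285  0.184 ]]
button rel dock/tool [-13.7024   3.8707]
shoe front [[ 40.2404  23.688 ]
 [ 40.5067 -15.9805]]
```

The dock fits agree to about 1 mm (0.6035, 0.1485, −6.45°). The light is in the hand, parallel to the rails, at about (278,250) in the picture. Next I'll move to above the mouth and part-way down.

jog_arm([
  {"wx": 0, "wy": 0, "wz": 0, "tx": 0.8, "ty": -0.2, "tz": -1, "gripper": 1},
  {"wx": 0, "wy": 0, "wz": 0, "tx": 0.8, "ty": -0.2, "tz": -2, "gripper": 1},
  {"wx": 0, "wy": 0, "wz": -0.2, "tx": 0.6, "ty": -0.1, "tz": -2.5, "gripper": 1},
  {"wx": 0, "wy": 0, "wz": 0, "tx": 0, "ty": 0, "tz": -2, "gripper": 1},
  {"wx": 0, "wy": 0, "wz": 0, "tx": 0, "ty": 0, "tz": -1, "gripper": 1},
])

```text
time_s: 7.32
tool_pos: [0.521, 0.1541, 0.0535]
orientation: [-0.664, 0.747, 0.0, -0.001]
ft_force: [0.9, 0.3, -1.7]
finger_gap: 0.034
```

Run:
```python
from h import *
import pickle
np.set_printoptions(precision=4,suppress=True)
arm.capture('wrist')
s=arm.get_state(); q=s['orientation']; print(s['time_s'],s['tool_pos'],2*np.degrees(np.arctan2(q[1],q[0])),q,abs(s['dq']).max(),s['finger_gap'])
cal,img,d=cap('wrist','w5.png'); W=world(cal,d)
s2=arm.get_state(); q=s['orientation']; print(s2['tool_pos'],s2['ft_force'])
np.savez('pics/w5.npz',img=img,d=d,W=W,tp=s['tool_pos']);pickle.dump(cal,open('pics/w5.pkl','wb'))
cap('scene','s5.png');
im=cv2.imread('pics/w5.png'); a=cv2.resize(im[0:290,170:390],None,fx=3.4,fy=2,interpolation=cv2.INTER_CUBIC); cv2.imwrite('pics/w5m.png',a); print(a.shape)
```

```text
7.375 [0.5206 0.1544 0.053 ] 263.2995396926357 [-0.6646  0.7472  0.0003 -0.0011] 0.033487541258003725 0.0336756381996372
[0.5208 0.1547 0.0538] [ 0.0292 -0.6394 -1.7995]
(580, 748, 3)
```

View pics/w5m.png

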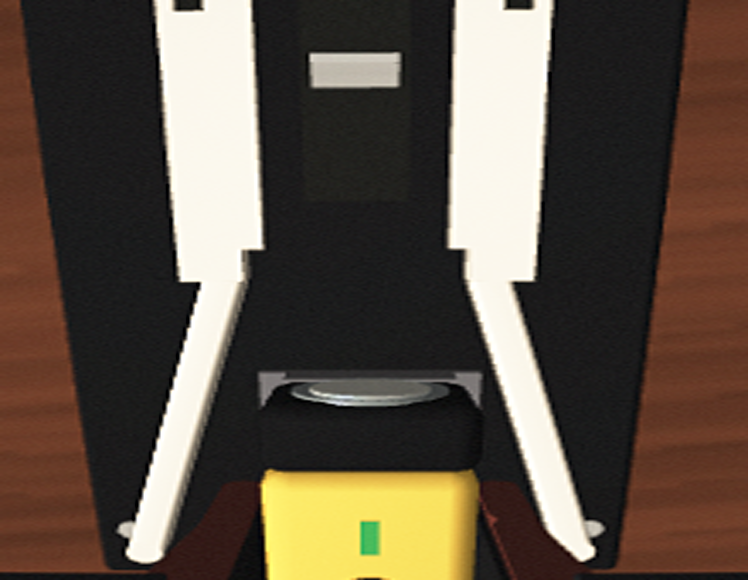

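Run:
```python
from h import *
import pickle
from scipy.optimize import least_squares
np.set_printoptions(precision=4,suppress=True)
cal=pickle.load(open('pics/w5.pkl','rb')); z=np.load('pics/w5.npz');tp=z['tp']
def cr(p): p=np.array(p,float); return np.c_[170+(p[:,0]+.5)/3.4-.5,(p[:,1]+.5)/2-.5]
Rd=lambda q,zz: ray(cal,cr(q),zz)[:,:2]
L=Rd([(98,520),(62,260),(28,30)],.012); Rr=Rd([(625,520),(655,260),(686,30)],.012)
near=Rd([(106,569),(617,569)],.012)
def res(p):
    x,y,th=p; R=np.array([[np.cos(th),-np.sin(th)],[np.sin(th),np.cos(th)]])
    f=lambda X:(X-[x,y])@R
    return np.r_[f(L)[:,1]-.061,f(Rr)[:,1]+.061,f(near)[:,0]+.130]*1000
o=least_squares(res,[.603,.149,np.radians(-6.4)]); print(o.x[:2],np.degrees(o.x[2]),o.fun)
th=o.x[2];R=np.array([[np.cos(th),-np.sin(th)],[np.sin(th),np.cos(th)]])
dk=lambda p,zz:((Rd(p,zz)-o.x[:2])@R)*1000
print('tool in dock',((tp[:2]-o.x[:2])@R)*1000)
print('lips',dk([(263,248),(448,248)],.024))
print('mouth ends',dk([(145,558),(580,558)],.023))
for zz in (.038,.0412): print('shoe front',dk([(258,373),(482,373)],zz))
print('body sides/green',dk([(263,480),(475,480)],.0412+.028),dk([(370,538)],tp[2]-.0178+.043))
print('catch',dk([(355,71)],.013))
```

```text
[0.6043 0.1478] -6.6067589123376225 [-0.8322 -1.7211 -1.1211  0.6595  1.8735  1.1414  0.143  -0.143 ]
tool in dock [-83.8849  -3.1323]
lips [[ -6.3982  17.7098]
 [ -6.4828 -16.7419]]
mouth ends [[-118.2029   47.756 ]
 [-118.4337  -48.4348]]
shoe front [[-43.7137  18.4038]
 [-43.8069 -22.6616]]
shoe front [[-42.9762  18.0352]
 [-43.0677 -22.2887]]
body sides/green [[-66.3102  15.077 ]
 [-66.3928 -18.8541]] [[-79.0753  -2.0118]]
catch [[46.8322  0.409 ]]
```

The light is laterally −2 mm off the rail centreline and parallel within 0.3°. I'll correct that and lower close to the deck.

jog_arm([
  {"wx": 0, "wy": 0, "wz": 0, "tx": 0, "ty": 0.1, "tz": -0.8, "gripper": 1},
  {"wx": 0, "wy": 0, "wz": 0.2, "tx": 0, "ty": 0.1, "tz": -0.7, "gripper": 1},
  {"wx": 0, "wy": 0, "wz": 0, "tx": 0, "ty": 0, "tz": -0.4, "gripper": 1},
  {"wx": 0, "wy": 0, "wz": 0, "tx": 0, "ty": 0, "tz": -0.2, "gripper": 1},
  {"wx": 0, "wy": 0, "wz": 0, "tx": 0, "ty": 0, "tz": 0, "gripper": 1},
])

```text
time_s: 8.1
tool_pos: [0.5215, 0.1573, 0.0336]
orientation: [-0.666, 0.746, -0.0, -0.0]
ft_force: [0.7, 0.1, -0.7]
finger_gap: 0.034
```

jog_arm([
  {"wx": 0, "wy": 0, "wz": 0, "tx": 0, "ty": 0, "tz": -0.1, "gripper": 1},
  {"wx": 0, "wy": 0, "wz": 0, "tx": 0, "ty": 0, "tz": -0.1, "gripper": 1},
  {"wx": 0, "wy": 0, "wz": 0, "tx": 0, "ty": 0, "tz": -0.1, "gripper": 1},
  {"wx": 0, "wy": 0, "wz": 0, "tx": 0, "ty": 0, "tz": 0, "gripper": 1},
  {"wx": 0, "wy": 0, "wz": 0, "tx": 0, "ty": 0, "tz": 0, "gripper": 1},
])

```text
time_s: 8.72
tool_pos: [0.5215, 0.1573, 0.0307]
orientation: [-0.666, 0.746, -0.0, -0.0]
ft_force: [-0.3, -0.4, -0.9]
finger_gap: 0.034
```

jog_arm([
  {"wx": 0, "wy": 0, "wz": 0, "tx": 0, "ty": 0, "tz": -0.05, "gripper": 1},
  {"wx": 0, "wy": 0, "wz": 0, "tx": 0, "ty": 0, "tz": -0.05, "gripper": 1},
  {"wx": 0, "wy": 0, "wz": 0, "tx": 0, "ty": 0, "tz": -0.05, "gripper": 1},
  {"wx": 0, "wy": 0, "wz": 0, "tx": 0, "ty": 0, "tz": 0, "gripper": 1},
  {"wx": 0, "wy": 0, "wz": 0, "tx": 0, "ty": 0, "tz": 0, "gripper": 1},
])

```text
time_s: 9.35
tool_pos: [0.5215, 0.1574, 0.0297]
orientation: [-0.666, 0.746, 0.0, 0.0]
ft_force: [-3.4, -0.3, 5.8]
finger_gap: 0.0336
```

The light is seated on the deck (about 6 N contact at TCP z = 0.0297, as expected). I'll release and lift straight up.

jog_arm([
  {"wx": 0, "wy": 0, "wz": 0, "tx": 0, "ty": 0, "tz": 0, "gripper": 0.4},
  {"wx": 0, "wy": 0, "wz": 0, "tx": 0, "ty": 0, "tz": 0, "gripper": 0.4},
  {"wx": 0, "wy": 0, "wz": 0, "tx": 0, "ty": 0, "tz": 0.1, "gripper": 0.4},
  {"wx": 0, "wy": 0, "wz": 0, "tx": 0, "ty": 0, "tz": 1.0, "gripper": 0.4},
  {"wx": 0, "wy": 0, "wz": 0, "tx": 0, "ty": 0, "tz": 2, "gripper": 0.4},
])

```text
time_s: 9.98
tool_pos: [0.5212, 0.1571, 0.0609]
orientation: [-0.666, 0.746, 0.0, -0.001]
ft_force: [0.1, -0.1, 0.4]
finger_gap: 0.0526
```

jog_arm([
  {"wx": 0, "wy": 0, "wz": 0, "tx": 0, "ty": 0, "tz": 2.5, "gripper": 0.4},
  {"wx": 0, "wy": 0, "wz": 0, "tx": -1.0, "ty": 0.1, "tz": 1.5, "gripper": 0.4},
  {"wx": 0, "wy": 0, "wz": 0, "tx": -2.5, "ty": 0.3, "tz": 0, "gripper": 0.7},
  {"wx": 0, "wy": 0, "wz": 0, "tx": -2, "ty": 0.3, "tz": 0, "gripper": 1},
  {"wx": 0, "wy": 0, "wz": 0, "tx": -1, "ty": 0.1, "tz": 0, "gripper": 1},
])

```text
time_s: 10.6
tool_pos: [0.4559, 0.1657, 0.1011]
orientation: [-0.666, 0.746, 0.0, 0.001]
ft_force: [0.3, -0.7, -0.2]
finger_gap: 0.026
```

Run:
```python
from h import *
import pickle
np.set_printoptions(precision=4,suppress=True)
arm.capture('wrist')
s=arm.get_state(); q=s['orientation']; print(s['time_s'],s['tool_pos'],2*np.degrees(np.arctan2(q[1],q[0])),q,abs(s['dq']).max(),s['finger_gap'])
cal,img,d=cap('wrist','w6.png'); W=world(cal,d)
s2=arm.get_state(); print(s2['tool_pos'],s2['ft_force'])
np.savez('pics/w6.npz',img=img,d=d,W=W,tp=s['tool_pos']);pickle.dump(cal,open('pics/w6.pkl','wb'))
```

```text
10.65 [0.455  0.1657 0.1007] 263.5834062094247 [-0.6664  0.7456  0.0007  0.    ] 0.029705576120366547 0.022142745510927726
[0.456  0.1657 0.1008] [0.1755 0.8185 0.3742]
```

View pics/w6.png

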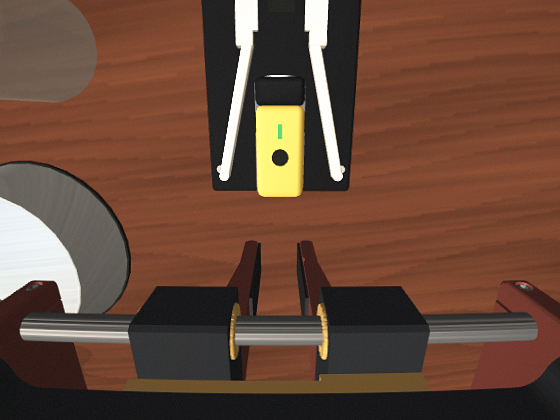

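The light now stands on the deck between the rails, centred at about (280,150), lens toward the throat. I'll measure its pose in the dock frame.

Run:
```python
from h import *
import pickle
np.set_printoptions(precision=4,suppress=True)
cal=pickle.load(open('pics/w6.pkl','rb')); z=np.load('pics/w6.npz');tp=z['tp'];W=z['W']
th=np.radians(-6.45);R=np.array([[np.cos(th),-np.sin(th)],[np.sin(th),np.cos(th)]]);t=np.array([.6035,.1485])
D=(W[...,:2]-t)@R
m=(abs(D[...,1])<.03)&(D[...,0]<-.03)&(D[...,0]>-.14)&(W[...,2]>.045)&(W[...,2]<.065)
r=cv2.minAreaRect((D[m]*1000).astype(np.float32)); print(m.sum(),r,np.median(W[m][:,2]))
print('tool',((tp[:2]-t)@R)*1000)
dk=lambda p,zz:((ray(cal,p,zz)[:,:2]-t)@R)*1000
print('dock near corners',dk([(213,189),(350,190)],.012),'rail ends',dk([(224,178),(338,177)],.023))
```

```text
5717 ((-82.71173095703125, 0.6562004089355469), (34.160064697265625, 84.10657501220703), 89.8947525024414) 0.0550632676275756
tool [-149.5344    0.405 ]
dock near corners [[-128.8097   59.7015]
 [-129.6547  -61.8842]] rail ends [[-116.716    47.2695]
 [-115.8173  -48.2218]]
```

jog_arm([
  {"wx": 0, "wy": 0, "wz": 0, "tx": 0, "ty": 0, "tz": -2.5, "gripper": 1},
  {"wx": 0, "wy": 0, "wz": 0, "tx": 0, "ty": 0, "tz": -2.5, "gripper": 1},
  {"wx": 0, "wy": 0, "wz": 0, "tx": 0, "ty": 0, "tz": -2, "gripper": 1},
  {"wx": 0, "wy": 0, "wz": 0, "tx": 0, "ty": 0, "tz": -1, "gripper": 1},
  {"wx": 0, "wy": 0, "wz": 0, "tx": 0, "ty": 0, "tz": -0.5, "gripper": 1},
])

```text
time_s: 11.32
tool_pos: [0.4572, 0.1652, 0.0151]
orientation: [-0.666, 0.746, -0.0, 0.0]
ft_force: [-0.0, -0.6, -0.6]
finger_gap: 0.0004
```

jog_arm([
  {"wx": 0, "wy": 0, "wz": 0, "tx": 0.8, "ty": -0.09, "tz": 0.05, "gripper": 1},
  {"wx": 0, "wy": 0, "wz": 0, "tx": 0.4, "ty": -0.05, "tz": 0.05, "gripper": 1},
  {"wx": 0, "wy": 0, "wz": 0, "tx": 0.3, "ty": -0.03, "tz": 0, "gripper": 1},
  {"wx": 0, "wy": 0, "wz": 0, "tx": 0.5, "ty": -0.05, "tz": 0, "gripper": 1},
  {"wx": 0, "wy": 0, "wz": 0, "tx": 0.5, "ty": -0.06, "tz": 0, "gripper": 1},
])

```text
time_s: 11.95
tool_pos: [0.4817, 0.1627, 0.0163]
orientation: [-0.666, 0.746, 0.0, 0.0]
ft_force: [-1.4, -0.1, 1.0]
finger_gap: 0.0002
```

jog_arm([
  {"wx": 0, "wy": 0, "wz": 0, "tx": 0.5, "ty": -0.06, "tz": 0, "gripper": 1},
  {"wx": 0, "wy": 0, "wz": 0, "tx": 0.5, "ty": -0.05, "tz": 0, "gripper": 1},
  {"wx": 0, "wy": 0, "wz": 0, "tx": 0.5, "ty": -0.06, "tz": 0, "gripper": 1},
  {"wx": 0, "wy": 0, "wz": 0, "tx": 0.5, "ty": -0.06, "tz": 0, "gripper": 1},
  {"wx": 0, "wy": 0, "wz": 0, "tx": 0.5, "ty": -0.06, "tz": 0, "gripper": 1},
])

```text
time_s: 12.58
tool_pos: [0.5068, 0.1596, 0.0161]
orientation: [-0.666, 0.746, -0.0, -0.0]
ft_force: [-1.0, 0.1, 1.1]
finger_gap: 0.0003
```

```bash
cat > chk.py <<'E'
from h import *
import pickle,sys
np.set_printoptions(precision=4,suppress=True)
tag=sys.argv[1]
s=arm.get_state(); q=s['orientation']
th=np.radians(-6.45);R=np.array([[np.cos(th),-np.sin(th)],[np.sin(th),np.cos(th)]]);t=np.array([.6035,.1485])
cal,img,d=cap('wrist',tag+'.png'); W=world(cal,d)
print(s['time_s'],'tool dock',((s['tool_pos'][:2]-t)@R)*1000,s['tool_pos'][2],'yaw',2*np.degrees(np.arctan2(q[1],q[0]))-270,'F dock',s['ft_force'][:2]@R,s['ft_force'][2])
D=(W[...,:2]-t)@R
m=(abs(D[...,1])<.03)&(D[...,0]<.055)&(D[...,0]>-.14)&(W[...,2]>.05)&(W[...,2]<.06)
m2=(abs(D[...,1])<.03)&(D[...,0]<.075)&(D[...,0]>-.14)&(W[...,2]>.052)&(W[...,2]<.058)
if m2.sum()>50:
    P=D[m2]*1000; print(m2.sum(),cv2.minAreaRect(P.astype(np.float32)),np.median(W[m2][:,2]),'xmin/max',np.percentile(P[:,0],[0.5,99.5]))
np.savez('pics/'+tag+'.npz',img=img,d=d,W=W,tp=s['tool_pos']);pickle.dump(cal,open('pics/'+tag+'.pkl','wb'))
E
python3 chk.py w7
```

```text
12.575 tool dock [-97.3063   0.1737] 0.016141644639367382 yaw -6.437556853789147 F dock [-0.9968 -0.0449] 1.1393000643806552
13803 ((-45.91192626953125, 0.3854503631591797), (86.99781036376953, 33.97008514404297), 0.029291924089193344) 0.055132613542843635 xmin/max [-87.5845  -3.3081]
```

View pics/w7.png

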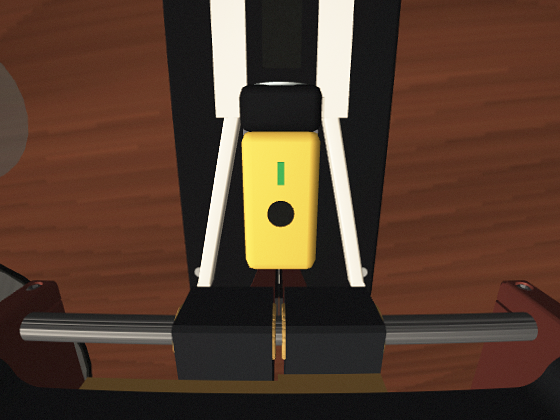

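The light has entered the throat squarely at (281,180), lateral offset 0.4 mm and yaw about 0°. I'll keep pushing gently.

jog_arm([
  {"wx": 0, "wy": 0, "wz": 0, "tx": 0.4, "ty": -0.04, "tz": 0, "gripper": 1},
  {"wx": 0, "wy": 0, "wz": 0, "tx": 0.4, "ty": -0.05, "tz": 0, "gripper": 1},
  {"wx": 0, "wy": 0, "wz": 0, "tx": 0.4, "ty": -0.05, "tz": 0, "gripper": 1},
  {"wx": 0, "wy": 0, "wz": 0, "tx": 0.4, "ty": -0.04, "tz": 0, "gripper": 1},
  {"wx": 0, "wy": 0, "wz": 0, "tx": 0.4, "ty": -0.05, "tz": 0, "gripper": 1},
])

```text
time_s: 13.25
tool_pos: [0.5268, 0.1574, 0.0161]
orientation: [-0.666, 0.746, -0.0, -0.0]
ft_force: [-1.2, 0.1, 0.2]
finger_gap: 0.0006
```

jog_arm([
  {"wx": 0, "wy": 0, "wz": 0, "tx": 0.4, "ty": -0.04, "tz": 0, "gripper": 1},
  {"wx": 0, "wy": 0, "wz": 0, "tx": 0.3, "ty": -0.04, "tz": 0, "gripper": 1},
  {"wx": 0, "wy": 0, "wz": 0, "tx": 0.3, "ty": -0.03, "tz": 0, "gripper": 1},
  {"wx": 0, "wy": 0, "wz": 0, "tx": 0.3, "ty": -0.03, "tz": 0, "gripper": 1},
  {"wx": 0, "wy": 0, "wz": 0, "tx": 0.2, "ty": -0.02, "tz": 0, "gripper": 1},
])

```text
time_s: 13.88
tool_pos: [0.5417, 0.1558, 0.0162]
orientation: [-0.666, 0.746, 0.0, 0.0]
ft_force: [-1.5, 0.6, 1.0]
finger_gap: 0.0002
```

```bash
python3 chk.py w8
```

```text
13.875 tool dock [-62.2556   0.2707] 0.016195256348577425 yaw -6.4417808700997625 F dock [-1.5527  0.4144] 0.9756951641643532
13796 ((-10.92599868774414, 0.6052703857421875), (33.73427963256836, 87.14668273925781), 89.7598648071289) 0.05513769690646764 xmin/max [-52.5451  31.7656]
```

View pics/w8.png

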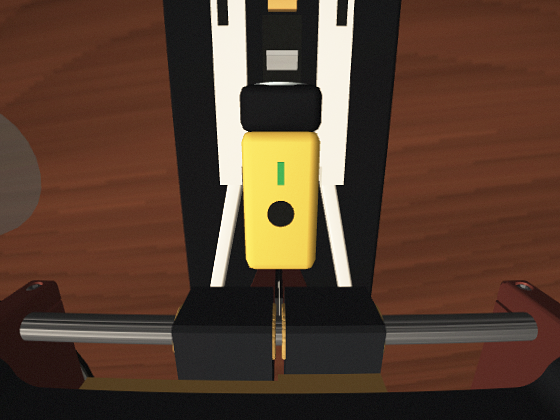

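jog_arm([
  {"wx": 0, "wy": 0, "wz": 0, "tx": 0.2, "ty": -0.02, "tz": 0, "gripper": 1},
  {"wx": 0, "wy": 0, "wz": 0, "tx": 0.2, "ty": -0.03, "tz": 0, "gripper": 1},
  {"wx": 0, "wy": 0, "wz": 0, "tx": 0.2, "ty": -0.02, "tz": 0, "gripper": 1},
  {"wx": 0, "wy": 0, "wz": 0, "tx": 0.2, "ty": -0.02, "tz": 0, "gripper": 1},
  {"wx": 0, "wy": 0, "wz": 0, "tx": 0.2, "ty": -0.03, "tz": 0, "gripper": 1},
])

```text
time_s: 14.55
tool_pos: [0.5516, 0.1546, 0.0161]
orientation: [-0.666, 0.746, -0.0, -0.0]
ft_force: [-0.3, 0.6, -0.5]
finger_gap: 0.0003
```

jog_arm([
  {"wx": 0, "wy": 0, "wz": 0, "tx": 0.15, "ty": -0.02, "tz": 0, "gripper": 1},
  {"wx": 0, "wy": 0, "wz": 0, "tx": 0.15, "ty": -0.02, "tz": 0, "gripper": 1},
  {"wx": 0, "wy": 0, "wz": 0, "tx": 0.15, "ty": -0.01, "tz": 0, "gripper": 1},
  {"wx": 0, "wy": 0, "wz": 0, "tx": 0.15, "ty": -0.02, "tz": 0, "gripper": 1},
  {"wx": 0, "wy": 0, "wz": 0, "tx": 0.15, "ty": -0.02, "tz": 0, "gripper": 1},
])

```text
time_s: 15.18
tool_pos: [0.5588, 0.1537, 0.0162]
orientation: [-0.666, 0.746, 0.0, -0.0]
ft_force: [-2.2, 0.4, 1.4]
finger_gap: 0.0004
```

jog_arm([
  {"wx": 0, "wy": 0, "wz": 0, "tx": 0.15, "ty": -0.02, "tz": 0, "gripper": 1},
  {"wx": 0, "wy": 0, "wz": 0, "tx": 0.15, "ty": -0.02, "tz": 0, "gripper": 1},
  {"wx": 0, "wy": 0, "wz": 0, "tx": 0.15, "ty": -0.01, "tz": 0, "gripper": 1},
  {"wx": 0, "wy": 0, "wz": 0, "tx": 0.15, "ty": -0.02, "tz": 0, "gripper": 1},
  {"wx": 0, "wy": 0, "wz": 0, "tx": 0.15, "ty": -0.02, "tz": 0, "gripper": 1},
])

```text
time_s: 15.8
tool_pos: [0.5668, 0.1527, 0.0161]
orientation: [-0.666, 0.746, -0.0, 0.0]
ft_force: [-1.8, -0.7, -1.0]
finger_gap: 0.0006
```

jog_arm([
  {"wx": 0, "wy": 0, "wz": 0, "tx": 0.1, "ty": -0.01, "tz": 0, "gripper": 1},
  {"wx": 0, "wy": 0, "wz": 0, "tx": 0.1, "ty": -0.01, "tz": 0, "gripper": 1},
  {"wx": 0, "wy": 0, "wz": 0, "tx": 0.1, "ty": -0.01, "tz": 0, "gripper": 1},
  {"wx": 0, "wy": 0, "wz": 0, "tx": 0.1, "ty": -0.01, "tz": 0, "gripper": 1},
  {"wx": 0, "wy": 0, "wz": 0, "tx": 0.1, "ty": -0.01, "tz": 0, "gripper": 1},
])

```text
time_s: 16.42
tool_pos: [0.5716, 0.1523, 0.0162]
orientation: [-0.666, 0.746, -0.0, 0.0]
ft_force: [-0.7, -0.8, 1.3]
finger_gap: 0.0004
```

```bash
python3 chk.py w9
```

```text
16.425 tool dock [-32.1342   0.1612] 0.016185172141368383 yaw -6.440342513161738 F dock [-0.6212 -0.8813] 1.3306502868355223
14108 ((19.50284194946289, 0.60382080078125), (34.25664520263672, 87.25908660888672), 89.39936065673828) 0.055941125323856505 xmin/max [-22.4069  62.1331]
```

View pics/w9.png

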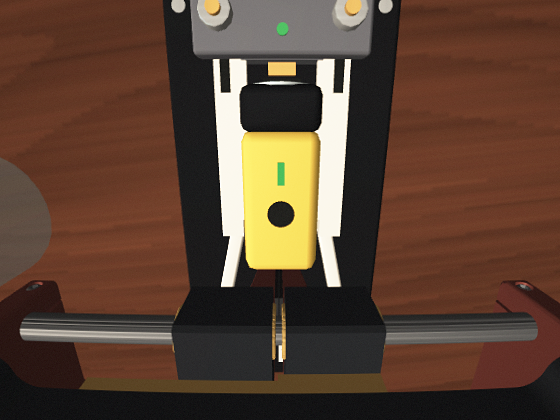

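The light is about 8 mm short of the brass contact at (282,68), with forces still low. From here the steps get smaller.

jog_arm([
  {"wx": 0, "wy": 0, "wz": 0, "tx": 0.1, "ty": -0.01, "tz": 0, "gripper": 1},
  {"wx": 0, "wy": 0, "wz": 0, "tx": 0.1, "ty": -0.01, "tz": 0, "gripper": 1},
  {"wx": 0, "wy": 0, "wz": 0, "tx": 0.1, "ty": -0.01, "tz": 0, "gripper": 1},
  {"wx": 0, "wy": 0, "wz": 0, "tx": 0.1, "ty": -0.01, "tz": 0, "gripper": 1},
  {"wx": 0, "wy": 0, "wz": 0, "tx": 0.1, "ty": -0.01, "tz": 0, "gripper": 1},
])

```text
time_s: 17.1
tool_pos: [0.5765, 0.1517, 0.0162]
orientation: [-0.666, 0.746, -0.0, -0.0]
ft_force: [-1.7, -0.4, -0.2]
finger_gap: 0.0006
```

jog_arm([
  {"wx": 0, "wy": 0, "wz": 0, "tx": 0.05, "ty": -0.01, "tz": 0, "gripper": 1},
  {"wx": 0, "wy": 0, "wz": 0, "tx": 0.05, "ty": 0, "tz": 0, "gripper": 1},
  {"wx": 0, "wy": 0, "wz": 0, "tx": 0.05, "ty": -0.01, "tz": 0, "gripper": 1},
  {"wx": 0, "wy": 0, "wz": 0, "tx": 0.05, "ty": 0, "tz": 0, "gripper": 1},
  {"wx": 0, "wy": 0, "wz": 0, "tx": 0.05, "ty": -0.01, "tz": 0, "gripper": 1},
])

```text
time_s: 17.73
tool_pos: [0.579, 0.1515, 0.0162]
orientation: [-0.666, 0.746, 0.0, -0.0]
ft_force: [-2.6, 0.2, 0.6]
finger_gap: 0.0002
```

jog_arm([
  {"wx": 0, "wy": 0, "wz": 0, "tx": 0.05, "ty": -0.01, "tz": 0, "gripper": 1},
  {"wx": 0, "wy": 0, "wz": 0, "tx": 0.05, "ty": 0, "tz": 0, "gripper": 1},
  {"wx": 0, "wy": 0, "wz": 0, "tx": 0.05, "ty": -0.01, "tz": 0, "gripper": 1},
  {"wx": 0, "wy": 0, "wz": 0, "tx": 0.05, "ty": 0, "tz": 0, "gripper": 1},
  {"wx": 0, "wy": 0, "wz": 0, "tx": 0, "ty": 0, "tz": 0, "gripper": 1},
])

```text
time_s: 18.35
tool_pos: [0.5808, 0.1513, 0.0161]
orientation: [-0.666, 0.746, 0.0, -0.0]
ft_force: [-2.3, 0.2, 1.8]
finger_gap: 0.0005
```

jog_arm([
  {"wx": 0, "wy": 0, "wz": 0, "tx": 0.05, "ty": -0.01, "tz": 0, "gripper": 1},
  {"wx": 0, "wy": 0, "wz": 0, "tx": 0.05, "ty": 0, "tz": 0, "gripper": 1},
  {"wx": 0, "wy": 0, "wz": 0, "tx": 0.05, "ty": -0.01, "tz": 0, "gripper": 1},
  {"wx": 0, "wy": 0, "wz": 0, "tx": 0.05, "ty": 0, "tz": 0, "gripper": 1},
  {"wx": 0, "wy": 0, "wz": 0, "tx": 0, "ty": 0, "tz": 0, "gripper": 1},
])

```text
time_s: 18.98
tool_pos: [0.5832, 0.151, 0.0162]
orientation: [-0.666, 0.746, -0.0, 0.0]
ft_force: [-2.2, 0.1, -0.1]
finger_gap: 0.0006
```

```bash
python3 chk.py w10
python3 - <<'E'
import cv2
im=cv2.imread('pics/w10.png'); a=cv2.resize(im[0:290,150:410],None,fx=3,fy=2,interpolation=cv2.INTER_CUBIC); cv2.imwrite('pics/w10m.png',a)
E
```

```text
18.975 tool dock [-20.4085   0.2429] 0.01618928112539368 yaw -6.442780428574395 F dock [-2.2137 -0.163 ] -0.1211773312759371
14009 ((31.03546142578125, 0.21437644958496094), (86.86302185058594, 34.08112716674805), 0.23787209391593933) 0.05554977111408128 xmin/max [-10.5889  73.7248]
```

View pics/w10m.png

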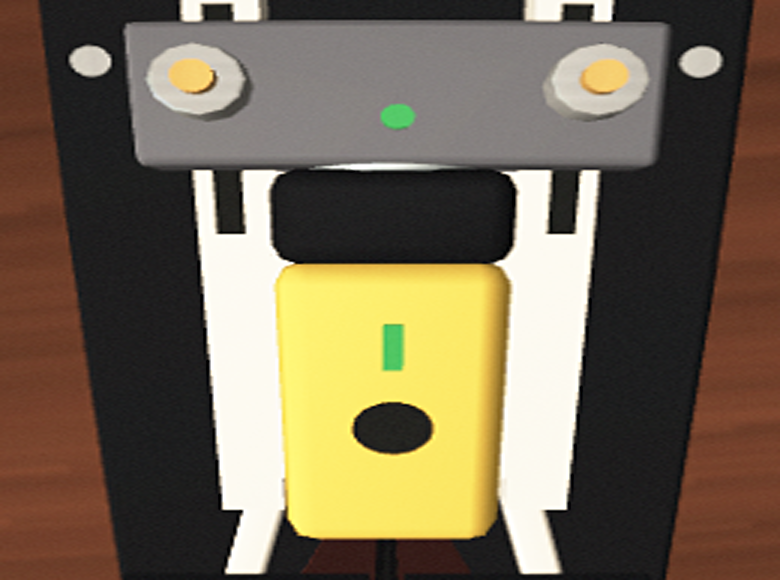

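The lens front is almost at the block face at (397,165) in the crop, with only 2 N so far. I'll continue in 0.5 mm steps and watch for the force to rise.

jog_arm([
  {"wx": 0, "wy": 0, "wz": 0, "tx": 0.05, "ty": -0.01, "tz": 0, "gripper": 1},
  {"wx": 0, "wy": 0, "wz": 0, "tx": 0.05, "ty": 0, "tz": 0, "gripper": 1},
  {"wx": 0, "wy": 0, "wz": 0, "tx": 0, "ty": 0, "tz": 0, "gripper": 1},
  {"wx": 0, "wy": 0, "wz": 0, "tx": 0, "ty": 0, "tz": 0, "gripper": 1},
  {"wx": 0, "wy": 0, "wz": 0, "tx": 0, "ty": 0, "tz": 0, "gripper": 1},
])

```text
time_s: 19.65
tool_pos: [0.5838, 0.1509, 0.0161]
orientation: [-0.666, 0.746, 0.0, -0.0]
ft_force: [-4.8, 0.2, 1.9]
finger_gap: 0.0004
```

jog_arm([
  {"wx": 0, "wy": 0, "wz": 0, "tx": 0.05, "ty": -0.01, "tz": 0, "gripper": 1},
  {"wx": 0, "wy": 0, "wz": 0, "tx": 0.03, "ty": 0, "tz": 0, "gripper": 1},
  {"wx": 0, "wy": 0, "wz": 0, "tx": 0, "ty": 0, "tz": 0, "gripper": 1},
  {"wx": 0, "wy": 0, "wz": 0, "tx": 0, "ty": 0, "tz": 0, "gripper": 1},
  {"wx": 0, "wy": 0, "wz": 0, "tx": 0, "ty": 0, "tz": 0, "gripper": 1},
])

```text
time_s: 20.27
tool_pos: [0.5845, 0.1509, 0.0161]
orientation: [-0.666, 0.746, 0.0, -0.0]
ft_force: [-5.2, 0.7, 2.9]
finger_gap: 0.0007
```

jog_arm([
  {"wx": 0, "wy": 0, "wz": 0, "tx": 0.05, "ty": 0, "tz": 0, "gripper": 1},
  {"wx": 0, "wy": 0, "wz": 0, "tx": 0.05, "ty": -0.01, "tz": 0, "gripper": 1},
  {"wx": 0, "wy": 0, "wz": 0, "tx": 0, "ty": 0, "tz": 0, "gripper": 1},
  {"wx": 0, "wy": 0, "wz": 0, "tx": 0, "ty": 0, "tz": 0, "gripper": 1},
  {"wx": 0, "wy": 0, "wz": 0, "tx": 0, "ty": 0, "tz": 0, "gripper": 1},
])

```text
time_s: 20.9
tool_pos: [0.5853, 0.1509, 0.0161]
orientation: [-0.666, 0.746, 0.0, -0.0]
ft_force: [-4.4, 0.5, 3.6]
finger_gap: 0.0004
```

```bash
python3 chk.py w11
python3 - <<'E'
import cv2
im=cv2.imread('pics/w11.png'); a=cv2.resize(im[0:290,150:410],None,fx=3,fy=2,interpolation=cv2.INTER_CUBIC); cv2.imwrite('pics/w11m.png',a)
E
```

```text
20.9 tool dock [-18.3695   0.3021] 0.01612849602019945 yaw -6.433961014006513 F dock [-4.4247 -0.0272] 3.5551959571300182
13681 ((32.42806625366211, 0.3889503479003906), (33.77408218383789, 85.13047790527344), 89.93354034423828) 0.05513195342966984 xmin/max [-8.5974 74.536 ]
```

View pics/w11m.png

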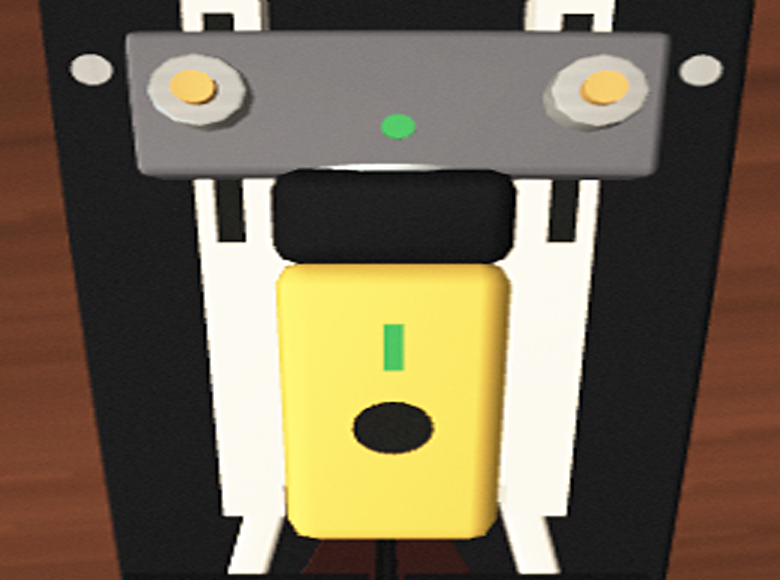

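The light's top dropped from 55.9 to 55.1 mm, which suggests the catch popped into the notch. I'll push a little further to confirm against the hard stop, staying well under 14 N.

jog_arm([
  {"wx": 0, "wy": 0, "wz": 0, "tx": 0.05, "ty": -0.01, "tz": 0, "gripper": 1},
  {"wx": 0, "wy": 0, "wz": 0, "tx": 0.03, "ty": 0, "tz": 0, "gripper": 1},
  {"wx": 0, "wy": 0, "wz": 0, "tx": 0, "ty": 0, "tz": 0, "gripper": 1},
  {"wx": 0, "wy": 0, "wz": 0, "tx": 0, "ty": 0, "tz": 0, "gripper": 1},
  {"wx": 0, "wy": 0, "wz": 0, "tx": 0, "ty": 0, "tz": 0, "gripper": 1},
])

```text
time_s: 21.58
tool_pos: [0.5855, 0.1508, 0.0161]
orientation: [-0.666, 0.746, 0.001, -0.001]
ft_force: [-8.8, 0.5, 5.5]
finger_gap: 0.0007
```

jog_arm([
  {"wx": 0, "wy": 0, "wz": 0, "tx": 0.04, "ty": 0, "tz": 0, "gripper": 1},
  {"wx": 0, "wy": 0, "wz": 0, "tx": 0, "ty": 0, "tz": 0, "gripper": 1},
  {"wx": 0, "wy": 0, "wz": 0, "tx": 0, "ty": 0, "tz": 0, "gripper": 1},
  {"wx": 0, "wy": 0, "wz": 0, "tx": 0, "ty": 0, "tz": 0, "gripper": 1},
  {"wx": 0, "wy": 0, "wz": 0, "tx": 0, "ty": 0, "tz": 0, "gripper": 1},
])

```text
time_s: 22.2
tool_pos: [0.5855, 0.1508, 0.0161]
orientation: [-0.666, 0.746, 0.001, -0.001]
ft_force: [-10.3, 0.2, 7.5]
finger_gap: 0.0002
```

```bash
python3 chk.py w12
python3 - <<'E'
from h import *
s=[]
for i in range(6):
    st=arm.get_state(); s.append(np.r_[st['tool_pos'],st['ft_force']]); arm.capture('side') if i<5 else None
print(np.round(np.array(s),4))
E
```

```text
22.2 tool dock [-18.1423   0.2892] 0.016079218245498853 yaw -6.435537152879704 F dock [-10.2736  -0.9449] 7.50731291701598
13679 ((32.413028717041016, 0.4510517120361328), (33.72236633300781, 84.99176788330078), 89.9830551147461) 0.05513167112171334 xmin/max [-8.2388 74.6662]
[[  0.5855   0.1508   0.0161  -9.2516   0.9443   7.5865]
 [  0.5855   0.1508   0.0161  -9.0167   1.2147   7.1904]
 [  0.5855   0.1508   0.0161  -8.9567   2.051    6.4691]
 [  0.5855   0.1508   0.0161 -10.0973  -0.4792   7.6382]
 [  0.5855   0.1508   0.0161 -10.3986   1.2039   6.7337]
 [  0.5855   0.1508   0.0161  -8.9014   0.7613   6.5012]]
```

It is blocked solidly at 10 N with no further travel, consistent with the hard stop. I'll back off a little and check where the light settles.

jog_arm([
  {"wx": 0, "wy": 0, "wz": 0, "tx": -0.1, "ty": 0.01, "tz": 0, "gripper": 1},
  {"wx": 0, "wy": 0, "wz": 0, "tx": -0.2, "ty": 0.02, "tz": 0, "gripper": 1},
  {"wx": 0, "wy": 0, "wz": 0, "tx": -0.4, "ty": 0.05, "tz": 0, "gripper": 1},
  {"wx": 0, "wy": 0, "wz": 0, "tx": -0.6, "ty": 0.07, "tz": 0, "gripper": 1},
  {"wx": 0, "wy": 0, "wz": 0, "tx": 0, "ty": 0, "tz": 0, "gripper": 1},
])

```text
time_s: 23.12
tool_pos: [0.574, 0.1523, 0.0163]
orientation: [-0.666, 0.746, -0.0, 0.0]
ft_force: [0.8, -0.2, -0.3]
finger_gap: 0.0007
```

```bash
python3 chk.py w13
python3 - <<'E'
import cv2
im=cv2.imread('pics/w13.png'); a=cv2.resize(im[0:290,150:410],None,fx=3,fy=2,interpolation=cv2.INTER_CUBIC); cv2.imwrite('pics/w13m.png',a)
E
```

```text
23.125 tool dock [-29.7091   0.4685] 0.016323427389521503 yaw -6.429078598969795 F dock [ 0.83   -0.1254] -0.25993392056924747
14603 ((26.435100555419922, 0.08523178100585938), (96.71231079101562, 33.971858978271484), 0.44959715008735657) 0.05513438783470012 xmin/max [-19.9243  73.7623]
```

View pics/w13m.png

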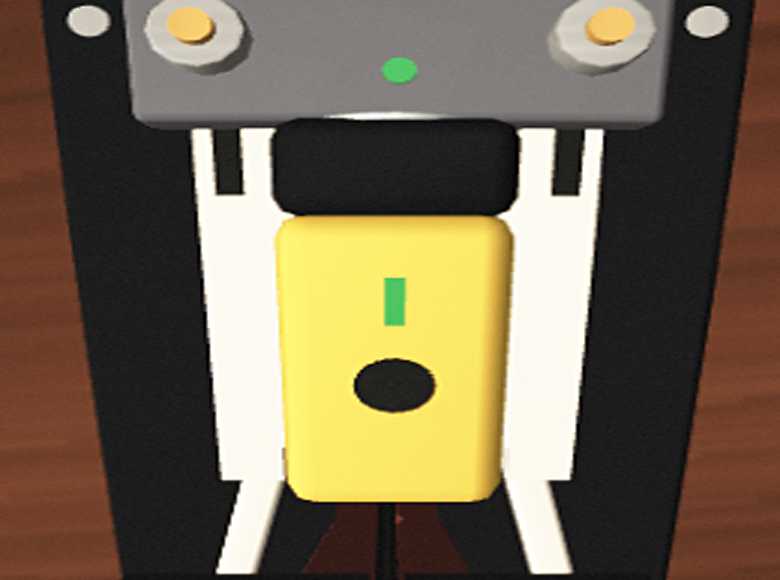

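Run:
```python
from h import *
import pickle
np.set_printoptions(precision=2,suppress=True)
th=np.radians(-6.45);R=np.array([[np.cos(th),-np.sin(th)],[np.sin(th),np.cos(th)]]);t=np.array([.6035,.1485])
for tag in ['w9','w10','w11','w12','w13']:
    cal=pickle.load(open(f'pics/{tag}.pkl','rb')); z=np.load(f'pics/{tag}.npz'); img=z['img'];W=z['W']
    dk=lambda p,zz:((ray(cal,p,zz)[:,:2]-t)@R)*1000
    g=cv2.cvtColor(img,cv2.COLOR_RGB2GRAY).astype(int)
    hsv=cv2.cvtColor(img,cv2.COLOR_RGB2HSV)
    # button
    sub=(g[170:240,262:302]<70).astype(np.uint8); k,l,st,c=cv2.connectedComponentsWithStats(sub)
    i=1+np.argmax(st[1:,4]); b=c[i]+[262,170]
    gr=((hsv[...,0]>45)&(hsv[...,0]<85)&(hsv[...,1]>90)).astype(np.uint8); k,l,st,c=cv2.connectedComponentsWithStats(gr)
    G=[c[i] for i in range(1,k) if st[i,4]>15]; G=sorted(G,key=lambda p:p[1])
    led=[p for p in G if p[1]<110]; 
    # block top z
    D=(W[...,:2]-t)@R
    m=(abs(D[...,0]-.09)<.006)&(abs(D[...,1])<.02)&(W[...,2]<.08); zb=np.nanmedian(W[...,2][m]) if m.sum() else np.nan
    # screw heads at deck level (grey pts)
    B=dk([b],.055)[0]; L=dk([led[0]],zb if zb==zb else .038)[0] if led else None
    print(tag,st[1:,4][:4],'button',B,'led',L,zb, 'diff',None if L is None else L-B)
```

```text
w9 [122   1 132] button [7.69 0.4 ] led [86.36 -0.32] 0.03693255751568212 diff [78.67 -0.72]
w10 [113   1 138] button [19.53  0.49] led [86.29 -0.27] 0.0369144273027434 diff [66.76 -0.76]
w11 [111   1 138   1] button [21.76  0.52] led [86.25 -0.24] 0.03693377680651859 diff [64.5  -0.76]
w12 [109   1   1   1] button [22.    0.52] led [86.25 -0.27] 0.03690439215648673 diff [64.25 -0.78]
w13 [121   1 168] button [19.96  0.47] led [86.29 -0.3 ] 0.03690296536545632 diff [66.33 -0.77]
```

Since I backed off, the light has settled 2.04 mm back from the hard stop, exactly the catch-notch position. The contacts would have pushed it about 6 mm if it weren't latched. I'll withdraw clear of everything.

jog_arm([
  {"wx": 0, "wy": 0, "wz": 0, "tx": -1.5, "ty": 0.17, "tz": 0.3, "gripper": 1},
  {"wx": 0, "wy": 0, "wz": 0, "tx": -1.5, "ty": 0.17, "tz": 2.5, "gripper": 1},
  {"wx": 0, "wy": 0, "wz": 0, "tx": -1, "ty": 0.1, "tz": 4, "gripper": 1},
  {"wx": 0, "wy": 0, "wz": 0, "tx": -1, "ty": 0.1, "tz": 4, "gripper": 1},
  {"wx": 0, "wy": 0, "wz": 0, "tx": -0.5, "ty": 0, "tz": 2, "gripper": 1},
])

```text
time_s: 23.8
tool_pos: [0.5186, 0.1579, 0.1457]
orientation: [-0.666, 0.746, 0.0, 0.001]
ft_force: [-0.0, 0.2, 0.4]
finger_gap: 0.0003
```

jog_arm([
  {"wx": 0, "wy": 0, "wz": 0, "tx": 0, "ty": 0, "tz": 0, "gripper": 1},
  {"wx": 0, "wy": 0, "wz": 0, "tx": 0, "ty": 0, "tz": 0, "gripper": 1},
  {"wx": 0, "wy": 0, "wz": 0, "tx": 0, "ty": 0, "tz": 0, "gripper": 1},
  {"wx": 0, "wy": 0, "wz": 0, "tx": 0, "ty": 0, "tz": 0, "gripper": 1},
  {"wx": 0, "wy": 0, "wz": 0, "tx": 0, "ty": 0, "tz": 0, "gripper": 1},
])

```text
time_s: 24.42
tool_pos: [0.5189, 0.1573, 0.1438]
orientation: [-0.666, 0.746, -0.0, -0.0]
ft_force: [0.3, 0.1, -0.3]
finger_gap: 0.0005
```

```bash
python3 chk.py w14
python3 - <<'E'
from h import *
import pickle
np.set_printoptions(precision=2,suppress=True)
th=np.radians(-6.45);R=np.array([[np.cos(th),-np.sin(th)],[np.sin(th),np.cos(th)]]);t=np.array([.6035,.1485])
cal=pickle.load(open('pics/w14.pkl','rb')); z=np.load('pics/w14.npz'); img=z['img'];W=z['W']
D=(W[...,:2]-t)@R
hsv=cv2.cvtColor(img,cv2.COLOR_RGB2HSV)
m=(abs(D[...,1])<.02)&(D[...,0]>-.02)&(D[...,0]<.08)&(W[...,2]>.045)&(W[...,2]<.062)
print(m.sum(),cv2.minAreaRect((D[m]*1000).astype(np.float32)))
gr=((hsv[...,0]>45)&(hsv[...,0]<85)&(hsv[...,1]>90)).astype(np.uint8); k,l,st,c=cv2.connectedComponentsWithStats(gr)
for i in range(1,k):
    if st[i,4]>8: print('green',c[i],st[i,4],((ray(cal,[c[i]],.037)[:,:2]-t)@R)*1000,((ray(cal,[c[i]],.055)[:,:2]-t)@R)*1000)
cap('scene','s14.png')
print(arm.get_state()['ft_force'],arm.get_state()['tool_pos'])
E
```

```text
24.425 tool dock [-85.0352  -0.7707] 0.14376358824586158 yaw -6.455946797571698 F dock [0.2833 0.1279] -0.31656920245786746
4491 ((33.03889083862305, 0.2523479461669922), (33.56757354736328, 83.75191497802734), 89.8930435180664) 0.05511319653408747 xmin/max [-8.0037 73.811 ]
4699 ((32.69059371948242, 0.3275318145751953), (84.82351684570312, 34.562416076660156), 0.09161528944969177)
green [279.17   3.  ] 35 [[86.23 -0.34]] [[80.18 -0.29]]
green [278.  63.] 39 [[41.    0.64]] [[37.97  0.63]]
[ 0.4   0.36 -0.17] [0.52 0.16 0.14]
```

View pics/w14.png

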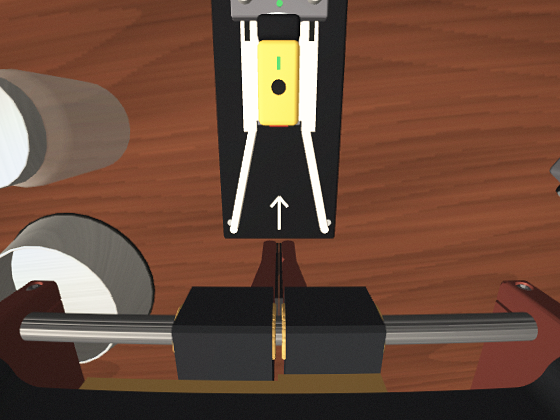

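View pics/s14.png

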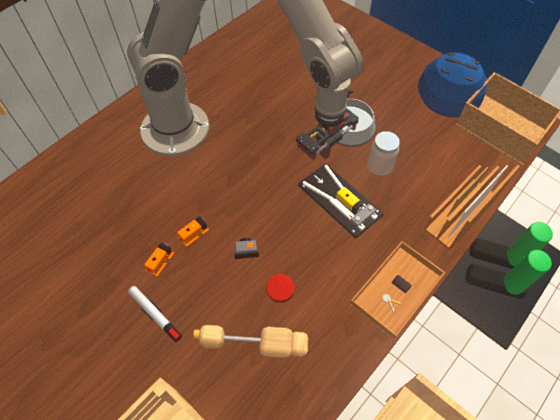

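The wrist picture shows the light in the channel with its lens against the block (light at (278,75)). The scene picture shows the other objects at the same pixels as at the start. Handing in.

Run:
```python
from h import *
a=cv2.imread('pics/scene0.png').astype(int); b=cv2.imread('pics/s14.png').astype(int)
d=abs(a-b).max(-1)
for n,(x0,y0,x1,y1) in dict(orange1=(177,216,210,247),orange2=(144,242,174,276),headlamp=(233,235,260,260),tin=(265,273,296,303),pump=(128,286,183,342),stretcher=(193,324,309,359),jar=(368,132,400,176)).items():
    print(n,(d[y0:y1,x0:x1]>60).sum())
print(arm.job_done())
```

```text
orange1 0
orange2 0
headlamp 0
tin 0
pump 0
stretcher 0
jar 0
the job is handed in; nothing more can be done
None
```

The yellow bike light is on the dock and, by every check I could make, latched on the charging contacts. I set it lens-first on the deck at the mouth of the rails, released it, and pushed its tail low with the shut fingers. The push stopped solidly at about 10 N.

**Last checks:**
- **Latch:** after I withdrew the fingers, the light sat 2.0 mm back from the hard stop, which is where the catch should hold it. I couldn't see the catch itself, because the light covers it. The light's top also dropped back to deck-level height just before the hard stop, as it would when the catch clicks.
- **Position:** the light's origin is at about dock x = 33 mm, and the block's face measured about 76 mm, so it sits 43 mm short against the nominal 44. That is within the 2 mm calibration error.
- **Other things:** before and after scene pictures show no change at the headlamp, tin, pump, shoe stretcher, jar and both orange look-alikes. The arm partly hid the dog bowl in the last scene picture, so I did not compare it; nothing touched it on the way.
- **Hand-in:** the arm was clear of everything, reading about 0 N. The job was handed in at about 24.5 s of the 67 s allowed.

No checks failed. Early dock estimates differed by up to 4 mm between cameras; I used the wrist camera ones, which agreed to about 1 mm.

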